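# Tare the bowl and weigh out tuning machines

### The arm

A 6-joint arm with a two-finger parallel gripper is mounted at the origin on the work surface. World frame = base frame: x ahead of the robot, y to its left, z up, the work surface at z = 0. Lengths are in m, angles in rad, forces in N, time in s.
With the tool pointing down it reaches from about 0.375 to 0.9 m from the base axis. Payload 3.1 kg.
Tool frame: the origin (TCP) lies midway between the tips of the shut fingers; the grasp point (between the pads) lies manip.grip_depth behind it (manip.grip_depth is the distance from the TCP to the grasp point, in m); z points along the fingers, y is the direction in which the jaws open and shut (so a half turn about z gives the same grasp; the last joint's range is limited). The gripper opens to 85 mm and grips with 20 to 120 N. Pads are 22 mm wide; open, the fingers measure 114 mm over their backs; the gripper's body (76 mm by 85 mm) begins 54 mm behind the grasp point. The pads swing forward as they close: fully open they stand 13 mm farther back than shut.
Start: joints at [1.048, 0.527, 1.433, -0, 1.181, -0.178], TCP at [0.211, 0.588, 0.231] pointing down, gripper open.
Joint ranges: [-3.08, 3.08], [-0.75, 2.2], [0.22, 2.44], [-1.43, 4.57], [0, 2.65], [-2.85, 2.85]. Speed limits (rad/s): [2.79, 2.79, 3.14, 3.14, 3.14, 3.14].

### API

Orientations are given as a unit quaternion [x, y, z, w].
In Python, from station import manip, vision gives the robot as it stands.
- The arm moves only by the shell command python3 -m crank 'ROWS' [FORCE]. ROWS is JSON, a list of rows, each an object with "grip": the closure, from 0 (fully open) to 1 (shut); "offset": the shift along the tool's x, y, z in mm, a list of three; "angular": the turn, a rotation vector about the tool's x, y, z in degrees, a list of three. A call has 1 to 10 rows; each row is the pose to reach, as a shift and turn from the pose commanded when the call began, along the tool's axes at that moment; what a row does not reach only later rows make up. A row lasts 1/10 s, in which the tool goes at most 50 mm and 8.59 degrees, less where a joint would pass 70% of its speed; a pose out of reach is approached as far as the arm can. A call with a gripper value outside its range is refused whole. The fingers move at their own pace and stop on an object; FORCE is the grip in N (left out, the last holds). Time passes only in rows, so rows that repeat a pose let the fingers close. It gives the time, the measured TCP pose, the force and the opening at its end, in the units of the state.
- manip.sense(): the state, without advancing time (a new reading comes with each control period).
- vision.snapshot(name): name is "side" or "top"; returns a dict with "pixels" (384x512x3 uint8, red, green, blue), "intrinsics" (3x3 intrinsics, pixels), "R" (3x3) and "t" (3): a world point X has camera coordinates R X + t. Camera axes: x right, y down, z forward; pixel columns grow to the right and rows downward; lengths in m; the calibration is good to about 2 mm. A picture is of the moment at which its call begins. There is no depth.
- manip.sign_off(): hands the job in, once; it reports no verdict.
The state is a dict: "t": time; "q": joint angles; "qd": joint speeds; "tau": joint torques, N m; "tcp_pos": TCP position; "tool_rot": TCP orientation; "force": force on the tool from outside, world axes, zero at the start; "ft_torque": the same for the moment, N m; "finger_gap": opening from 0.0 (shut) to 1.0 (fully open).
Only numpy, scipy, OpenCV 4.12 (cv2) and the standard library are available. Lean on these libraries where they do the work, as an engineer would, in place of code of your own. Each camera call takes 0.05 s, during which the arm holds its last target.

### The job

Weigh out the guitar tuning machines at the market stall: fold the scale's carry handle back, away from the console, until it is fully home in its rest, stand the empty wooden bowl upright in the middle of the scale's pan and let go of it, then press the tare button fully in. Only after that put every tuning machine from the cork mat into the bowl, and leave it all standing on the pan with the handle still home. Leave the capo, tuner clip, phone cradle and pick dispenser where they are.

Things in the scene. Friction and masses are not known exactly. Their poses are not given: they have to be found in the camera images.
- pan_top (a point): Centre of the top face of the scale's square steel pan (150 x 150 mm, 52 mm above the table). The counting scale is grey plastic, fixed to the table, 160 mm wide (y) and 230 mm deep (x from -150 to +80 mm of this point), z up, with its console (display and tare button, top at 38 mm) on the -x side, which faces the robot to within about 15 degrees.
- handle (a joint): Carry handle of the scale: a steel bail hinged at both sides of the scale about the scale's y axis, 10 mm to +x of the pan centre and 28 mm above the table. Angle in rad: 0 is upright above the pan, growing as it folds back (+x, away from the console), 1.5 is its end stop, where it lies in its rest behind the scale; it can lean forward to -0.5. Friction (0.1 N m) holds it where it is left until about 0.9; farther back its own weight may sink it into the rest.
- handle_bar (a point): Middle of the handle's crossbar, a rubber sleeve 16 mm thick and 100 mm long along the scale's y axis, 115 mm from the hinge line. The steel side arms are 186 mm apart, 10 mm thick. When the handle is home the sleeve's centre is 125 mm behind the pan centre and 36 mm above the table.
- tare (a joint): Travel in m of the tare push button, 0 released, 0.005 fully in; spring, 4 N when fully in; pressed straight down.
- tare_top (a point): Top centre of the tare button, a grey disc 24 mm across in a black round housing, the only button on the scale's console, 125 mm in front (-x) of the pan centre and 35 mm to -y.
- bowl_mid (a point): Centre of the turned dark wooden bowl, half-way up (25 mm above its underside), z up. Bowl 50 mm high, 132 mm across the rim, foot 80 mm across, wall 6 mm, inner floor 6 mm up, about 160 g. Two ears stand out from the rim along its +x and -x: blocks 12 mm thick (y), 24 mm tall, centred 11 mm above this point and 76 mm out along x, reaching 91 mm out; an ear can be pinched from above.
- bowl: The same bowl; origin at the centre of its underside.
- capo: Steel guitar capo, 75 mm long, 12 mm high, lying on the table; bystander. Origin at its underside.
- tuner: Blue plastic tuner clip, 74 mm long, 12 mm high, lying on the table; bystander. Origin at its underside.
- cradle: Wooden phone cradle, 80 x 85 mm, 130 mm high; bystander. Origin at its underside.
- dispenser: Push dispenser of guitar picks, black and clear plastic, 75 x 60 mm, 139 mm high; bystander. Origin at its underside.
- machine0_mid (a point): Steel tuning machine (geared tuner of a guitar), 45 g, one of four to six, all alike: housing 32 x 20 x 15 mm with a 9 mm thick brass post sticking out 13 mm at +x and a steel thumb button 20 mm wide at -x; 57 mm long overall (+28 to -29 mm along x). Starts flat on the cork mat (290 x 200 mm, 3 mm thick, fixed), z up. This point is the centre of the housing, 7.5 mm above its underside; x runs along the post, y across the 20 mm width. Absent in some starts.
- machine1_mid (a point): Another tuning machine like machine0, this point likewise the centre of its housing, same axes. Absent in some starts.
- machine2_mid (a point): Another tuning machine like machine0, this point likewise the centre of its housing, same axes. Absent in some starts.
- machine3_mid (a point): Another tuning machine like machine0, this point likewise the centre of its housing, same axes. Absent in some starts.
- machine4_mid (a point): Another tuning machine like machine0, this point likewise the centre of its housing, same axes. Absent in some starts.
- machine5_mid (a point): Another tuning machine like machine0, this point likewise the centre of its housing, same axes. Absent in some starts.

How it is judged:
On the way, in this order (a step that is already met when the one before it is completed fails the run):
1. the carry handle is folded back home in its rest (value of joint handle above 1.42 rad), for 0.2 s.
2. the empty bowl stands upright in the middle of the pan, released (horizontal distance between bowl_mid and pan_top below 0.035 m and z of bowl_mid in the frame of pan_top between 0.015 and 0.035 m and angle between bowl_mid's own z axis and vertical below 0.12 rad and contact force between the fingers and bowl below 0.1 N), for 0.3 s.
3. the tare button is pressed in while the released bowl stands empty on the pan (all of step 2 and value of joint tare above 0.0035 m and not (horizontal distance between machine0_mid and bowl_mid below 0.062 m and z of machine0_mid in the frame of bowl_mid between -0.0145 and 0.045 m) and not (horizontal distance between machine1_mid and bowl_mid below 0.062 m and z of machine1_mid in the frame of bowl_mid between -0.0145 and 0.045 m) and not (horizontal distance between machine2_mid and bowl_mid below 0.062 m and z of machine2_mid in the frame of bowl_mid between -0.0145 and 0.045 m) and not (horizontal distance between machine3_mid and bowl_mid below 0.062 m and z of machine3_mid in the frame of bowl_mid between -0.0145 and 0.045 m) and not (horizontal distance between machine4_mid and bowl_mid below 0.062 m and z of machine4_mid in the frame of bowl_mid between -0.0145 and 0.045 m) and not (horizontal distance between machine5_mid and bowl_mid below 0.062 m and z of machine5_mid in the frame of bowl_mid between -0.0145 and 0.045 m)), for 0.05 s.
At the end, for the whole second after the job is handed in: Handle home (above 1.42 rad); bowl upright (0.12 rad) and at rest on the pan, centre within 35 mm of the pan's centre, released; every machine present in the bowl (housing within 62 mm of the bowl's axis, from 14.5 mm below to 45 mm above its centre) (all of step 2 and value of joint handle above 1.42 rad and linear speed of bowl below 0.02 m/s and horizontal distance between each of machine0_mid, machine1_mid, machine2_mid, machine3_mid, machine4_mid, machine5_mid and bowl_mid below 0.062 m and z of machine0_mid in the frame of bowl_mid between -0.0145 and 0.045 m and z of machine1_mid in the frame of bowl_mid between -0.0145 and 0.045 m and z of machine2_mid in the frame of bowl_mid between -0.0145 and 0.045 m and z of machine3_mid in the frame of bowl_mid between -0.0145 and 0.045 m and z of machine4_mid in the frame of bowl_mid between -0.0145 and 0.045 m and z of machine5_mid in the frame of bowl_mid between -0.0145 and 0.045 m); the robot touches nothing.
It fails at once if the capo is disturbed (moved more than 25 mm) (distance of capo from where it was at the start of the episode above 0.025 m).
It fails at once if the tuner clip is disturbed (moved more than 25 mm) (distance of tuner from where it was at the start of the episode above 0.025 m).
It fails at once if the phone cradle is disturbed (moved more than 25 mm) (distance of cradle from where it was at the start of the episode above 0.025 m).
It fails at once if the pick dispenser is disturbed (moved more than 25 mm) (distance of dispenser from where it was at the start of the episode above 0.025 m).
Of machine0, machine1, machine2, machine3, machine4, machine5 only 4 to 6 are there at a start; the rules pass over those that are not, and their reading is None.
At some moment in a run one of machine0, machine1, machine2, machine3, machine4, machine5 may be knocked a few centimetres aside while the robot is not near it.
Once in a run the grip may slacken for a moment while it holds something.
It also fails if it takes over 210 s, if anything falls off the work surface, if the arm or the gripper's body presses on something with over 40 N, if the wrist force passes 120 N, or if a joint passes its speed limit or range.

## Working session

There is one attempt and no reset: what is moved stays moved. The work goes in short steps, Python scripts to look and compute and a shell command to move; the robot and the scene stay as the last step left them, time stands still between calls to the robot, and variables do not carry over. Pictures are saved under pics/ and viewed, and the job is handed in when it is done.

```bash
ls -la; mkdir -p pics; cat > h.py <<'E'
import numpy as np, cv2
from station import manip, vision
from scipy.spatial.transform import Rotation as Rn
def snap(cam,name):
    s=vision.snapshot(cam); cv2.imwrite(f'pics/{name}.png',s['pixels'][:,:,::-1]); 
    np.savez(f'pics/{name}.npz',K=s['intrinsics'],R=s['R'],t=s['t'],pix=s['pixels']); return s
def load(name): 
    d=np.load(f'pics/{name}.npz'); return dict(intrinsics=d['K'],R=d['R'],t=d['t'],pixels=d['pix'])
def p2w(s,u,v,z):
    K,R,t=map(np.array,(s['intrinsics'],s['R'],s['t']))
    d=R.T@np.linalg.solve(K,[u,v,1]); c=-R.T@t
    return c+d*(z-c[2])/d[2]
def w2p(s,X):
    K,R,t=map(np.array,(s['intrinsics'],s['R'],s['t']))
    x=K@(R@np.array(X)+t); return x[:2]/x[2]
E
python3 - <<'E'
from h import *
for c in ('top','side'):
    s=snap(c,c+'0'); print(c,s['intrinsics'],-np.array(s['R']).T@s['t'],s['R'])
print(manip.sense(), manip.grip_depth)
E
```

```text
total 12
drwxr-xr-x  3 agent agent 4096 Dec  6 13:19 .
drwxr-xr-x 23 root  root  4096 Dec  6 13:19 ..
drwxr-xr-x  2 agent agent 4096 Dec  6 13:19 pics
top [[437.43107793   0.         255.01545884]
 [  0.         437.43107793 188.74972649]
 [  0.           0.           1.        ]] [ 0.39750987 -0.0023433   1.36513685] [[ 0.01460898 -0.99981822  0.01225203]
 [-0.98974    -0.01620132 -0.14195862]
 [ 0.14213131 -0.01005245 -0.98979677]]
side [[435.88541663   0.         255.24707302]
 [  0.         435.88541663 191.34676163]
 [  0.           0.           1.        ]] [0.19953995 0.84850971 0.85857431] [[-0.92771832 -0.37327409 -0.00227689]
 [-0.23744297  0.59481449 -0.76799516]
 [ 0.28802702 -0.71194254 -0.6404516 ]]
{'t': 0.1, 'q': array([ 1.04751715e+00,  5.28367713e-01,  1.43375639e+00, -1.13218361e-05,
        1.18141879e+00, -1.78527808e-01]), 'qd': array([-6.86234296e-04, -2.52233914e-03, -3.25793511e-03, -7.02539770e-05,
        9.09921292e-04,  8.72746126e-04]), 'tau': array([ 7.14121506e-04, -4.43309999e+01, -1.78587359e+01, -1.38453256e-04,
        3.82727696e-03, -4.77023754e-07]), 'tcp_pos': array([0.21089392, 0.58766549, 0.23044051]), 'tool_rot': array([ 1.71521103e-01,  9.85179963e-01, -9.17500112e-04, -3.30278615e-04]), 'force': array([ 0.07104854,  0.03449948, -0.16992844]), 'ft_torque': array([-0.00753439,  0.00823012, -0.02064279]), 'finger_gap': 1.0036490886127771} 0.0187
```

View pics/top0.png

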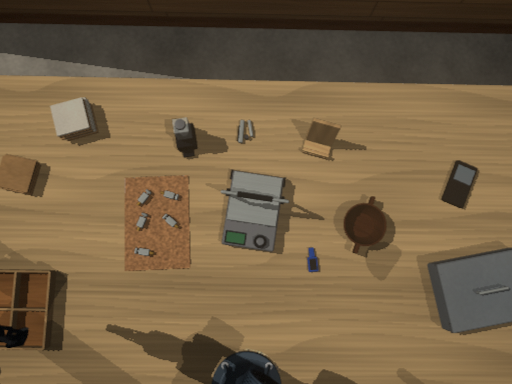

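View pics/side0.png

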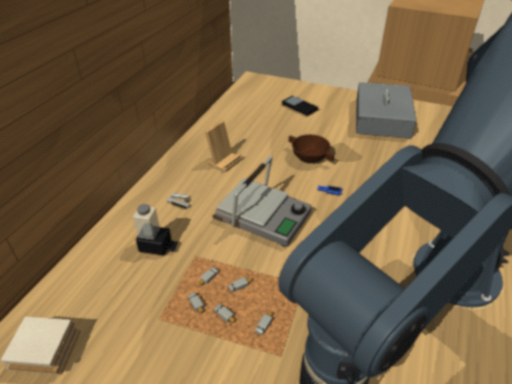

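Top view: five machines on the cork mat (about (145,197), (172,196), (142,221), (171,221), (144,252)). The scale is at about (253,210) with its handle bar near (257,197). The bowl is at (365,225) with ears at (372,201) and (359,249). I'll zoom in to measure.

```bash
python3 - <<'E'
from h import *
s=load('top0'); im=s['pixels'][:,:,::-1]
c=cv2.resize(im[160:260,205:295],None,fx=6,fy=6,interpolation=cv2.INTER_CUBIC); cv2.imwrite('pics/z1.png',c)
c=cv2.resize(im[170:275,120:195],None,fx=5.5,fy=5.5,interpolation=cv2.INTER_CUBIC); cv2.imwrite('pics/z2.png',c)
c=cv2.resize(im[190:280,300:400],None,fx=6,fy=6,interpolation=cv2.INTER_CUBIC); cv2.imwrite('pics/z3.png',c)
s=load('side0'); im=s['pixels'][:,:,::-1]
c=cv2.resize(im[120:260,200:340],None,fx=4.2,fy=4.2,interpolation=cv2.INTER_CUBIC); cv2.imwrite('pics/z4.png',c)
E
```

```text
(no output)
```

View pics/z1.png

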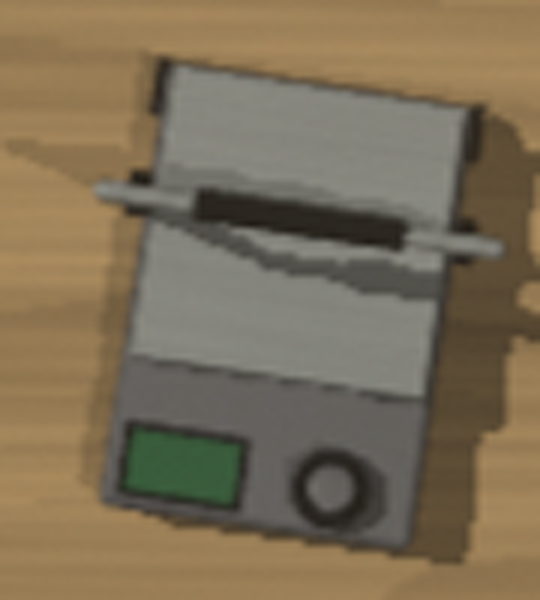

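View pics/z2.png

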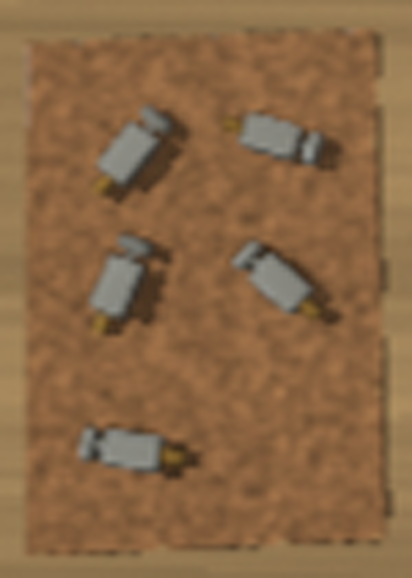

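View pics/z3.png

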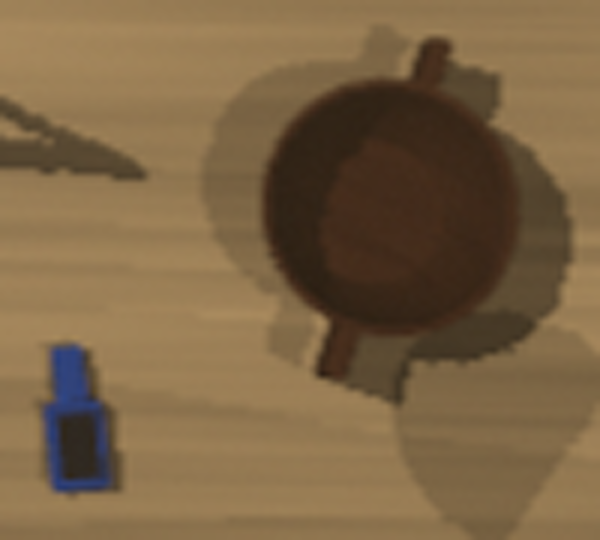

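View pics/z4.png

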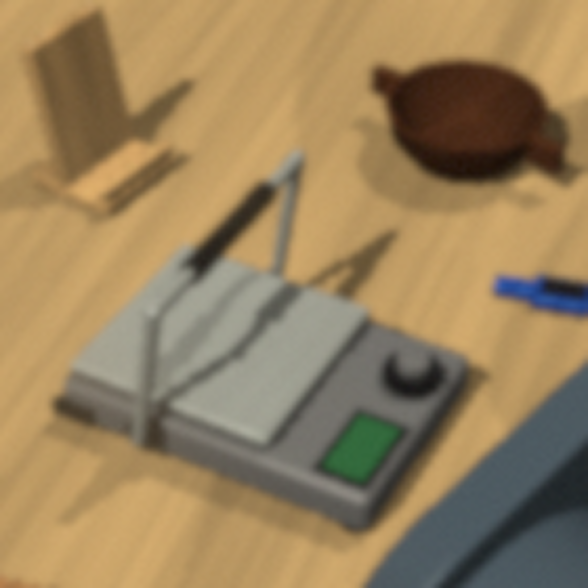

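```bash
cat >> h.py <<'E'
def zz(u0,v0,f,x,y): return u0+(x+.5)/f-.5, v0+(y+.5)/f-.5
def tri(obs):
    A=[];b=[]
    for s,(u,v) in obs:
        K,R,t=map(np.array,(s['intrinsics'],s['R'],s['t'])); n=np.linalg.solve(K,[u,v,1])
        for i in (0,1): A.append(R[i]-n[i]*R[2]); b.append(-(t[i]-n[i]*t[2]))
    r=np.linalg.lstsq(np.array(A),np.array(b),rcond=None); return r[0],r[1]
E
python3 - <<'E'
from h import *
T=load('top0');S=load('side0')
P=np.array([p2w(T,*zz(205,160,6,x,y),0.052) for x,y in [(168,62),(480,107),(425,400),(130,355)]])
print(P, P.mean(0)); e=((P[0]+P[1])-(P[2]+P[3]))/2; print('len',np.linalg.norm(e),'w',np.linalg.norm(P[0]-P[1]),'yaw',np.degrees(np.arctan2(e[1],e[0])), )
f=(P[0]+P[3]-P[1]-P[2])/2; print('yaw2',np.degrees(np.arctan2(-f[0],f[1])))
print('tare',p2w(T,*zz(205,160,6,331,488),0.043))
# side: pan corners
print([p2w(S,*zz(200,120,4.2,x,y),0.052) for x,y in [(75,375),(185,250),(368,318),(268,442)]])
print('bar',tri([(T,zz(205,160,6,300,218)),(S,zz(200,120,4.2,229,227))]))
# bowl
c=p2w(T,*zz(300,190,6,392,206),0.05); a=p2w(T,*zz(300,190,6,433,58),0.048); b=p2w(T,*zz(300,190,6,338,355),0.048)
print('bowl',c,(a+b)/2,np.linalg.norm(a-b),np.degrees(np.arctan2(*(a-b)[1::-1])))
print('bowl side', p2w(S,*zz(200,120,4.2,470,112),0.05))
print(p2w(T,*zz(300,190,6,265,206),0.05)-p2w(T,*zz(300,190,6,519,206),0.05))
# bystanders
for n,u,v in [('tuner',313,260),('capo',245,132),('cradle',320,140),('disp',185,137)]: print(n,p2w(T,u,v,0.01))
# machines: housing centre
for (x,y),(px,py),(bx,by) in [((128,155),(102,188),(156,119)),((270,137),(232,124),(313,149)),((118,286),(98,323),(134,244)),((280,281),(314,309),(247,254)),((131,450),(175,457),(88,443))]:
    c=p2w(T,*zz(120,170,5.5,x,y),0.018); p=p2w(T,*zz(120,170,5.5,px,py),.011); q=p2w(T,*zz(120,170,5.5,bx,by),.011)
    d=p-q; print('m',c.round(4),np.linalg.norm(d).round(3),np.degrees(np.arctan2(d[1],d[0])).round(1))
E
```

```text
[[ 0.64296989  0.05357701  0.052     ]
 [ 0.62242475 -0.10525057  0.052     ]
 [ 0.47351823 -0.07849297  0.052     ]
 [ 0.49371898  0.06930929  0.052     ]] [ 0.55815796 -0.01521431  0.052     ]
len 0.15058489198510364 w 0.16015087206465942 yaw -8.110508610747454
yaw2 -7.569289358044633
tare [ 0.42936889 -0.03229861  0.043     ]
[array([0.63077555, 0.06062534, 0.052     ]), array([ 0.61570038, -0.08811757,  0.052     ]), array([ 0.47074721, -0.06548716,  0.052     ]), array([0.49051347, 0.07227896, 0.052     ])]
bar (array([ 0.55204383, -0.01397102,  0.14366145]), array([4.74764705e-07]))
bowl [ 0.4847775 -0.3482811  0.05     ] [ 0.48522854 -0.34573492  0.048     ] 0.15837553676679123 -18.790009040141527
bowl side [ 0.47724542 -0.33496604  0.05      ]
[-0.00196651  0.12790131  0.        ]
tuner [ 0.37453634 -0.19694396  0.01      ]
capo [0.77434705 0.01849479 0.01      ]
cradle [ 0.75241469 -0.22088593  0.01      ]
disp [0.75456064 0.20878194 0.01      ]
m [0.5571 0.3304 0.018 ] 0.049 144.4
m [0.5686 0.2512 0.018 ] 0.048 73.7
m [0.4834 0.3322 0.018 ] 0.048 158.2
m [0.4876 0.2421 0.018 ] 0.049 -127.9
m [0.393  0.3204 0.018 ] 0.049 -98.2
```

```bash
cat >> h.py <<'E'
PAN=np.array([.558,-.015]); SY=np.radians(-7.8)
def sc(x,y=0):
    c,s=np.cos(SY),np.sin(SY); return PAN+np.array([c*x-s*y,s*x+c*y])
def rot(yaw):  # jaw axis (tool y) yaw in deg, tool z down
    y=np.array([np.cos(np.radians(yaw)),np.sin(np.radians(yaw)),0]);z=np.array([0,0,-1.]); return Rn.from_matrix(np.column_stack([np.cross(y,z),y,z]))
def to(x,y,z,yaw=None):
    st=manip.sense(); R0=Rn.from_quat(st['tool_rot']); 
    ty=R0.as_matrix()[:,1]; y0=np.degrees(np.arctan2(ty[1],ty[0]))
    if yaw is None: yaw=y0
    off=R0.inv().apply(np.array([x,y,z])-st['tcp_pos'])*1000
    a=(R0.inv()*rot(yaw)).as_rotvec(degrees=True)
    print('to',np.round([x,y,z],3),'off',off.round(1),'ang',a.round(1),'rows>=',max(np.linalg.norm(off)/50,np.linalg.norm(a)/8.59).round(1))
def st():
    s=manip.sense(); ty=Rn.from_quat(s['tool_rot']).as_matrix()[:,1]
    print('t',round(s['t'],1),'tcp',s['tcp_pos'].round(4),'yaw',np.degrees(np.arctan2(ty[1],ty[0])).round(1),'F',s['force'].round(1),'gap',round(s['finger_gap'],3),'q',s['q'].round(2))
E
python3 -c "
from h import *
st(); to(*sc(-.05),.2,82)"
```

```text
t 0.1 tcp [0.2109 0.5877 0.2304] yaw 70.2 F [ 0.1  0.  -0.2] gap 1.004 q [ 1.05  0.53  1.43 -0.    1.18 -0.18]
to [ 0.508 -0.008  0.2  ] off [-481.5 -460.2   31.2] ang [ -0.1  -0.  -11.8] rows>= 13.3
```

```bash
python3 -m crank '[{"grip":1,"offset":[-25,-25,2],"angular":[0,0,-1]},{"grip":1,"offset":[-53,-51,4],"angular":[0,0,-2]},{"grip":1,"offset":[-80,-77,6],"angular":[0,0,-3]},{"grip":1,"offset":[-110,-105,7],"angular":[0,0,-4]},{"grip":1,"offset":[-140,-134,9],"angular":[0,0,-5]},{"grip":1,"offset":[-170,-162,11],"angular":[0,0,-6]},{"grip":1,"offset":[-200,-191,13],"angular":[0,0,-7]},{"grip":1,"offset":[-230,-220,15],"angular":[0,0,-8]},{"grip":1,"offset":[-260,-249,16],"angular":[0,0,-9]},{"grip":1,"offset":[-290,-277,18],"angular":[0,0,-10]}]' 40 && python3 -c "
from h import *
st(); to(*sc(-.05),.2,82)"
```

```text
t: 1.1
tcp_pos: [0.3908, 0.2279, 0.2132]
tool_rot: [0.085, 0.996, -0.0, -0.0]
force: [0.6, 0.1, -0.7]
finger_gap: -0.001
t 1.1 tcp [0.3908 0.2279 0.2132] yaw 80.3 F [ 0.6  0.1 -0.7] gap -0.001 q [ 0.28  0.32  1.87  0.    0.95 -1.12]
to [ 0.508 -0.008  0.2  ] off [-155.8 -212.8   13.2] ang [-0.  -0.  -1.7] rows>= 5.3
```

```bash
python3 -m crank '[{"grip":1,"offset":[-20,-27,2],"angular":[0,0,0]},{"grip":1,"offset":[-46,-63,4],"angular":[0,0,-1]},{"grip":1,"offset":[-72,-98,6],"angular":[0,0,-1]},{"grip":1,"offset":[-98,-134,8],"angular":[0,0,-1.7]},{"grip":1,"offset":[-124,-170,10],"angular":[0,0,-1.7]},{"grip":1,"offset":[-144,-197,12],"angular":[0,0,-1.7]},{"grip":1,"offset":[-156,-213,13],"angular":[0,0,-1.7]},{"grip":1,"offset":[-156,-213,13],"angular":[0,0,-1.7]}]' && python3 -c "
from h import *
st(); 
for c in ('top','side'):
    s=snap(c,c+'1'); print(w2p(s,manip.sense()['tcp_pos']))
to(*sc(-.05),.12,82)"
```

```text
t: 1.9
tcp_pos: [0.5097, -0.0094, 0.2]
tool_rot: [0.072, 0.997, -0.0, 0.001]
force: [0.2, 0.5, 1.5]
finger_gap: -0.002
t 1.9 tcp [ 0.5097 -0.0094  0.2   ] yaw 81.7 F [0.2 0.5 1.5] gap -0.002 q [-0.24  0.42  1.75 -0.    0.97 -1.66]
[252.32916337 209.6548689 ]
[268.91671365 161.78496288]
to [ 0.508 -0.008  0.12 ] off [-1.4 -1.4 79.8] ang [ 0.  -0.1 -0.1] rows>= 1.6
```

```bash
python3 - <<'E'
from h import *
for n,(u,v) in (('top1',(270,200)),('side1',(260,180))):
    im=load(n)['pixels'][:,:,::-1]; cv2.imwrite(f'pics/{n}z.png',cv2.resize(im[v-65:v+65,u-65:u+65],None,fx=4,fy=4,interpolation=cv2.INTER_CUBIC))
a,b=cv2.imread('pics/top1z.png'),cv2.imread('pics/side1z.png'); cv2.imwrite('pics/p1.png',cv2.resize(np.hstack([a,b]),(800,400)))
E
```

```text
(no output)
```

View pics/p1.png

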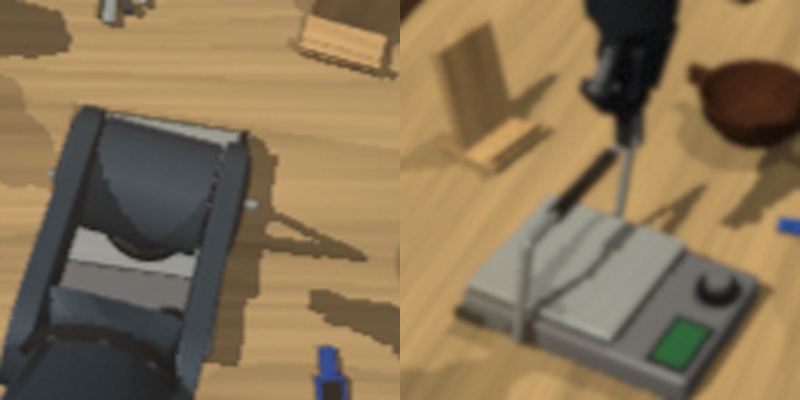

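```bash
python3 - <<'E'
from h import *
S=load('side0'); u0,v0,f=210,140,5
im=cv2.resize(S['pixels'][140:250,210:320,::-1],None,fx=f,fy=f,interpolation=cv2.INTER_CUBIC)
def d(X,col):
    p=w2p(S,X); cv2.circle(im,(int((p[0]-u0+.5)*f),int((p[1]-v0+.5)*f)),3,col,-1)
for x,y in [(-.075,-.075),(-.075,.075),(.075,-.075),(.075,.075)]: d([*sc(x,y),.052],(0,0,255))
for x,y in [(-.15,-.08),(-.15,.08)]: d([*sc(x,y),.038],(255,0,0))
d([*sc(-.125,-.035),.046],(0,255,0))
for y in (-.05,.05): d([*sc(.010+.115*np.sin(-.14),y),.142],(0,255,255))
T=load('top0'); g=6; im2=cv2.resize(T['pixels'][160:260,205:295,::-1],None,fx=6,fy=6,interpolation=cv2.INTER_CUBIC)
def d2(X,col):
    p=w2p(T,X); cv2.circle(im2,(int((p[0]-205+.5)*6),int((p[1]-160+.5)*6)),3,col,-1)
for x,y in [(-.075,-.075),(-.075,.075),(.075,-.075),(.075,.075)]: d2([*sc(x,y),.052],(0,0,255))
for x,y in [(-.15,-.08),(-.15,.08),(.08,.08),(.08,-.08)]: d2([*sc(x,y),.038],(255,0,0))
d2([*sc(-.125,-.035),.046],(0,255,0))
for y in (-.05,.05): d2([*sc(.010+.115*np.sin(-.14),y),.142],(0,255,255))
h=550; cv2.imwrite('pics/ov.png',cv2.resize(np.hstack([im,cv2.resize(im2,(495,550))]),(800,420)))
E
```

```text
(no output)
```

View pics/ov.png

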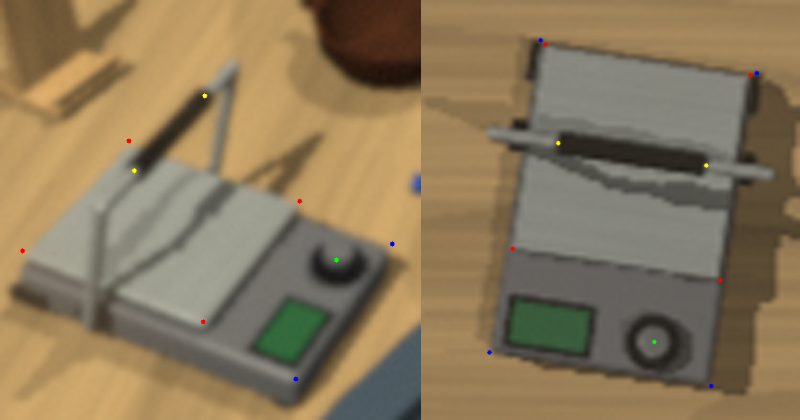

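```bash
python3 -m crank '[{"grip":1,"offset":[0,-1,15],"angular":[0,0,0]},{"grip":1,"offset":[0,-1,35],"angular":[0,0,0]},{"grip":1,"offset":[-1,-1,60],"angular":[0,0,0]},{"grip":1,"offset":[-1,-1,80],"angular":[0,0,0]},{"grip":1,"offset":[-1,-1,80],"angular":[0,0,0]}]' && python3 -c "
from h import *
st(); 
for x,z in [(.025,.115),(.056,.1),(.081,.082),(.0935,.065)]: to(*sc(x),z,82.2)"
```

```text
t: 2.5
tcp_pos: [0.506, -0.006, 0.1182]
tool_rot: [0.069, 0.998, 0.001, -0.003]
force: [-0.9, -0.1, 0.4]
finger_gap: -0.001
t 2.5 tcp [ 0.506  -0.006   0.1182] yaw 82.0 F [-0.9 -0.1  0.4] gap -0.001 q [-0.23  0.55  1.83  0.    0.77 -1.67]
to [ 0.583 -0.018  0.115] off [-77.7  -1.6   2.7] ang [ 0.  -0.4 -0.2] rows>= 1.6
to [ 0.613 -0.023  0.1  ] off [-108.8   -1.6   17.5] ang [ 0.  -0.4 -0.2] rows>= 2.2
to [ 0.638 -0.026  0.082] off [-133.9   -1.5   35.3] ang [ 0.  -0.4 -0.2] rows>= 2.8
to [ 0.651 -0.028  0.065] off [-146.6   -1.5   52.2] ang [ 0.  -0.4 -0.2] rows>= 3.1
```

```bash
python3 -m crank '[{"grip":1,"offset":[-10,-1,0],"angular":[0,0,0]},{"grip":1,"offset":[-22,-1,0],"angular":[0,0,0]},{"grip":1,"offset":[-35,-1,0],"angular":[0,0,0]},{"grip":1,"offset":[-48,-1,0],"angular":[0,0,0]},{"grip":1,"offset":[-63,-1,1],"angular":[0,0,0]},{"grip":1,"offset":[-78,-1,3],"angular":[0,0,0]},{"grip":1,"offset":[-94,-1,9],"angular":[0,0,0]},{"grip":1,"offset":[-109,-1,17],"angular":[0,0,0]},{"grip":1,"offset":[-122,-1,26],"angular":[0,0,0]},{"grip":1,"offset":[-134,-1,35],"angular":[0,0,0]}]' && python3 -m crank '[{"grip":1,"offset":[-6,0,8],"angular":[0,0,0]},{"grip":1,"offset":[-13,0,17],"angular":[0,0,0]},{"grip":1,"offset":[-15,0,17],"angular":[0,0,0]},{"grip":1,"offset":[-15,0,17],"angular":[0,0,0]}]' && python3 -c "
from h import *
st(); 
for c in ('top','side'): s=snap(c,c+'2')
a,b=cv2.imread('pics/top2.png'),cv2.imread('pics/side2.png'); cv2.imwrite('pics/p2.png',cv2.resize(np.hstack([a[120:280,180:340],b[120:280,180:340]]),(800,400),interpolation=cv2.INTER_CUBIC))
to(*sc(.09),.13,82.2); to(*sc(.123),.13,82.2)"
```

```text
t: 3.5
tcp_pos: [0.6426, -0.0277, 0.0858]
tool_rot: [0.07, 0.998, -0.0, -0.0]
force: [-4.0, 0.2, -3.2]
finger_gap: 0.0
t: 3.9
tcp_pos: [0.6581, -0.0302, 0.0688]
tool_rot: [0.07, 0.998, -0.0, 0.002]
force: [-0.1, -0.9, 0.3]
finger_gap: 0.0
t 3.9 tcp [ 0.6581 -0.0302  0.0688] yaw 81.9 F [-0.1 -0.9  0.3] gap 0.0 q [-0.22  0.77  1.46  0.    0.91 -1.65]
to [ 0.647 -0.027  0.13 ] off [ 10.7   1.4 -60.7] ang [-0.   0.2 -0.3] rows>= 1.2
to [ 0.68  -0.032  0.13 ] off [-22.3   1.6 -60.6] ang [-0.   0.2 -0.3] rows>= 1.3
```

View pics/p2.png

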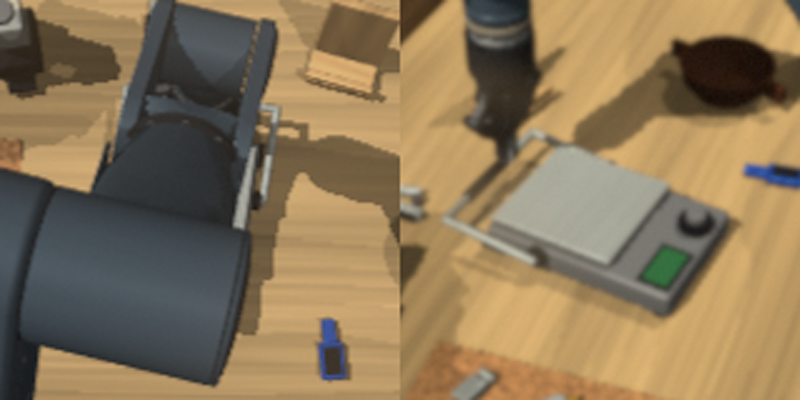

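Side view shows the bail lying nearly flat behind the scale, with its near arm at about (490,240). I'll press the sleeve down from above to be sure it is home.

```bash
python3 -m crank '[{"grip":1,"offset":[5,1,-15],"angular":[0,0,0]},{"grip":1,"offset":[8,1,-35],"angular":[0,0,0]},{"grip":1,"offset":[5,1,-50],"angular":[0,0,0]},{"grip":1,"offset":[-8,1,-50],"angular":[0,0,0]},{"grip":1,"offset":[-22,1,-48],"angular":[0,0,0]},{"grip":1,"offset":[-24,1,-30],"angular":[0,0,0]},{"grip":1,"offset":[-24,1,-10],"angular":[0,0,0]},{"grip":1,"offset":[-24,1,8],"angular":[0,0,0]},{"grip":1,"offset":[-24,1,16],"angular":[0,0,0]},{"grip":1,"offset":[-24,1,20],"angular":[0,0,0]}]' && python3 -m crank '[{"grip":1,"offset":[0,0,4],"angular":[0,0,0]},{"grip":1,"offset":[0,0,6],"angular":[0,0,0]},{"grip":1,"offset":[0,0,6],"angular":[0,0,0]}]' && python3 -c "
from h import *
st()"
```

```text
t: 5.0
tcp_pos: [0.679, -0.0319, 0.047]
tool_rot: [0.07, 0.998, 0.0, -0.001]
force: [-0.4, -1.2, 0.5]
finger_gap: 0.0
t: 5.3
tcp_pos: [0.6805, -0.0322, 0.0441]
tool_rot: [0.07, 0.998, -0.0, 0.0]
force: [-2.2, -0.4, 3.7]
finger_gap: 0.0
t 5.3 tcp [ 0.6805 -0.0322  0.0441] yaw 82.0 F [-2.2 -0.4  3.7] gap 0.0 q [-0.21  0.83  1.4  -0.    0.91 -1.64]
```

Contact at z = 0.044, which is the sleeve's top when home. Now I'll check the bowl pose by overlay.

```bash
python3 -m crank '[{"grip":1,"offset":[0,0,2],"angular":[0,0,0]},{"grip":1,"offset":[0,0,2],"angular":[0,0,0]},{"grip":1,"offset":[0,0,-20],"angular":[0,0,0]},{"grip":1,"offset":[0,0,-50],"angular":[0,0,0]},{"grip":1,"offset":[5,0,-90],"angular":[0,0,0]},{"grip":1,"offset":[5,0,-110],"angular":[0,0,0]}]'; cat > ovb.py <<'E'
from h import *
import sys
bx,by,byaw,zb=map(float,sys.argv[1:5]); names=sys.argv[5:7]
out=[]
for n in names:
    s=load(n); c=w2p(s,[bx,by,zb+.025]).astype(int); u0,v0=c[0]-32,c[1]-32; f=6
    im=cv2.resize(s['pixels'][v0:v0+65,u0:u0+65,::-1],None,fx=f,fy=f,interpolation=cv2.INTER_CUBIC)
    def d(X,col):
        p=w2p(s,X); cv2.circle(im,(int((p[0]-u0+.5)*f),int((p[1]-v0+.5)*f)),1,col,-1)
    for a in np.linspace(0,2*np.pi,60): 
        d([bx+.066*np.cos(a),by+.066*np.sin(a),zb+.05],(0,255,0)); d([bx+.04*np.cos(a),by+.04*np.sin(a),zb],(0,255,255))
    y=np.radians(byaw)
    for sx in (1,-1):
        for q in (-.006,.006): 
            for r in (.07,.091): d([bx+sx*r*np.cos(y)-q*np.sin(y),by+sx*r*np.sin(y)+q*np.cos(y),zb+.048],(0,0,255))
    out.append(im)
cv2.imwrite('pics/'+sys.argv[7]+'.png',np.hstack(out))
E
python3 ovb.py .485 -.347 -18 0 top0 side0 ob1
```

```text
t: 5.9
tcp_pos: [0.6769, -0.0318, 0.1568]
tool_rot: [0.07, 0.998, -0.0, 0.003]
force: [1.2, -0.6, -0.7]
finger_gap: 0.003
```

View pics/ob1.png

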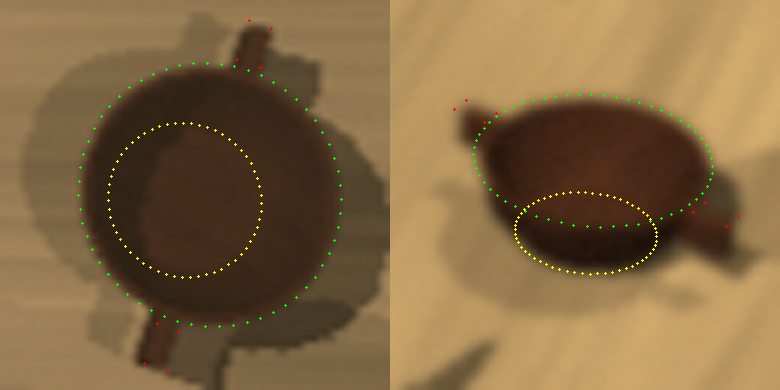

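```bash
python3 -c "
from h import *
st(); to(.408,-.319,.14,71)"
```

```text
t 5.9 tcp [ 0.6769 -0.0318  0.1568] yaw 82.0 F [ 1.2 -0.6 -0.7] gap 0.003 q [-0.21  0.68  1.36  0.    1.1  -1.64]
to [ 0.408 -0.319  0.14 ] off [ 226.2 -322.    15.5] ang [ 0.   0.4 11. ] rows>= 7.9
```

```bash
python3 -m crank '[{"grip":0.5,"offset":[15,-21,-10],"angular":[0,0,1]},{"grip":0.5,"offset":[38,-54,-10],"angular":[0,0,2]},{"grip":0.5,"offset":[64,-92,-5],"angular":[0,0,3]},{"grip":0.5,"offset":[91,-129,0],"angular":[0,0,4.5]},{"grip":0.5,"offset":[118,-168,5],"angular":[0,0,6]},{"grip":0.5,"offset":[145,-207,8],"angular":[0,0,7]},{"grip":0.5,"offset":[172,-246,12],"angular":[0,0,8]},{"grip":0.5,"offset":[199,-283,14],"angular":[0,0,9.5]},{"grip":0.5,"offset":[218,-310,15],"angular":[0,0,11]},{"grip":0.5,"offset":[226,-322,15],"angular":[0,0,11]}]' && python3 -m crank '[{"grip":0.5,"offset":[0,0,0],"angular":[0,0,0]},{"grip":0.5,"offset":[0,0,0],"angular":[0,0,0]}]' && python3 -c "
from h import *
st(); to(.408,-.319,.02,71)
for c in ('top','side'): s=snap(c,c+'3')
a,b=cv2.imread('pics/top3.png'),cv2.imread('pics/side3.png'); cv2.imwrite('pics/p3.png',cv2.resize(np.hstack([a[120:280,200:400],b[100:260,200:400]]),(800,320),interpolation=cv2.INTER_CUBIC))"
```

```text
t: 6.9
tcp_pos: [0.4049, -0.3212, 0.1381]
tool_rot: [0.167, 0.986, -0.001, 0.001]
force: [0.1, -0.3, -0.7]
finger_gap: 0.504
t: 7.1
tcp_pos: [0.4071, -0.3184, 0.1377]
tool_rot: [0.166, 0.986, -0.0, 0.001]
force: [-0.4, 0.5, -1.0]
finger_gap: 0.501
t 7.1 tcp [ 0.4071 -0.3184  0.1377] yaw 70.9 F [-0.4  0.5 -1. ] gap 0.501 q [-0.88  0.52  1.79  0.    0.83 -2.12]
to [ 0.408 -0.319  0.02 ] off [ -0.9  -0.3 117.7] ang [ 0.   0.1 -0.1] rows>= 2.4
```

View pics/p3.png

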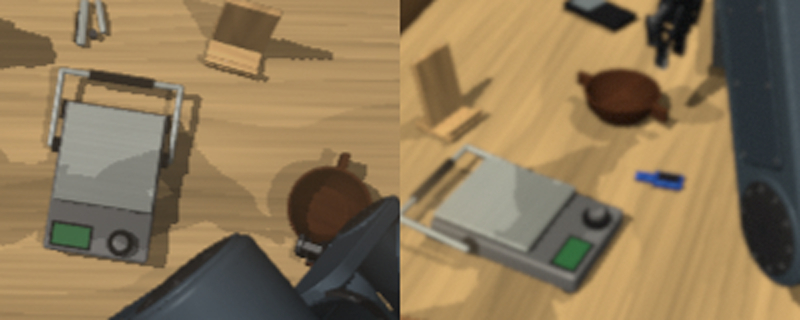

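The handle is home: the bar is at about (120,75) in the top view, level behind the scale. The gripper is above the bowl's near ear. Descending.

```bash
python3 -m crank '[{"grip":0.5,"offset":[0,0,20],"angular":[0,0,0]},{"grip":0.5,"offset":[-1,0,45],"angular":[0,0,0]},{"grip":0.5,"offset":[-1,0,65],"angular":[0,0,0]},{"grip":0.5,"offset":[-1,0,80],"angular":[0,0,0]},{"grip":0.5,"offset":[-1,0,80],"angular":[0,0,0]}]' && python3 -c "
from h import *
st(); to(.408,-.319,.02,71)
s=snap('side','side4'); b=cv2.imread('pics/side4.png'); cv2.imwrite('pics/p4.png',cv2.resize(b[110:190,270:370],(800,640),interpolation=cv2.INTER_CUBIC))
for r in (-.091,-.061): print(w2p(s,[.483+r*.9455,-.345-r*.3256,.048]))
"
```

```text
t: 7.7
tcp_pos: [0.4075, -0.3167, 0.0556]
tool_rot: [0.164, 0.986, 0.001, -0.002]
force: [-0.5, 0.1, 0.2]
finger_gap: 0.505
t 7.7 tcp [ 0.4075 -0.3167  0.0556] yaw 71.1 F [-0.5  0.1  0.2] gap 0.505 q [-0.88  0.67  1.84  0.    0.64 -2.12]
to [ 0.408 -0.319  0.02 ] off [-1.3 -2.1 35.6] ang [ 0.1 -0.2  0.1] rows>= 0.7
[333.80328866 155.1469417 ]
[326.00676523 151.68095409]
```

View pics/p4.png

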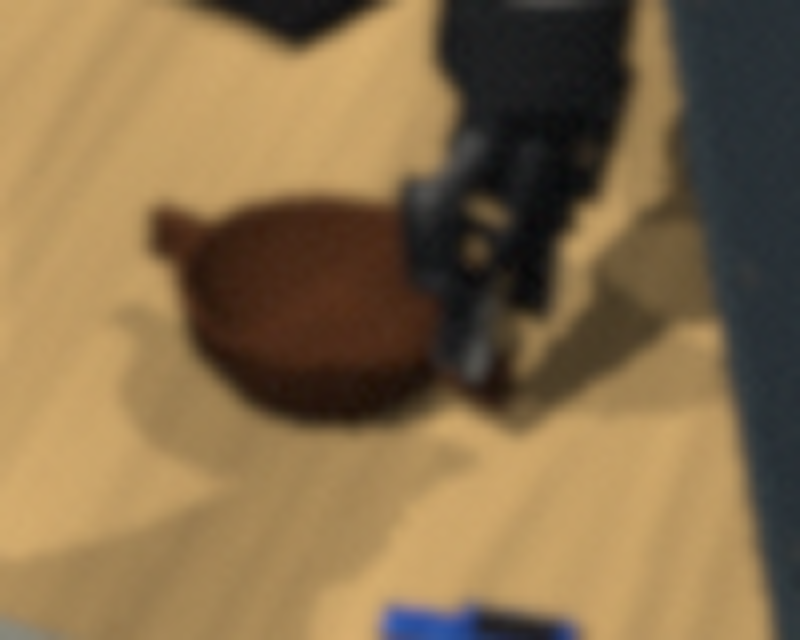

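```bash
python3 -m crank '[{"grip":0.5,"offset":[1,-1,10],"angular":[0,0,0]},{"grip":0.5,"offset":[1,-2,22],"angular":[0,0,0]},{"grip":0.5,"offset":[1,-2,32],"angular":[0,0,0]},{"grip":0.5,"offset":[1,-2,36],"angular":[0,0,0]},{"grip":0.5,"offset":[1,-2,36],"angular":[0,0,0]}]' && python3 -c "
from h import *
st(); to(.408,-.319,.02,71)
for c in ('top','side'): s=snap(c,c+'5')
a,b=cv2.imread('pics/top5.png'),cv2.imread('pics/side5.png'); cv2.imwrite('pics/p5.png',np.hstack([cv2.resize(q,(400,320),interpolation=cv2.INTER_CUBIC) for q in (a[190:270,320:420],b[110:190,270:370])]))
"
```

```text
t: 8.25
tcp_pos: [0.4054, -0.3202, 0.0205]
tool_rot: [0.166, 0.986, 0.001, -0.001]
force: [0.6, 0.6, 0.2]
finger_gap: 0.503
t 8.2 tcp [ 0.4054 -0.3202  0.0205] yaw 70.9 F [0.6 0.6 0.2] gap 0.503 q [-0.89  0.74  1.85 -0.    0.56 -2.12]
to [ 0.408 -0.319  0.02 ] off [-2.1  2.   0.5] ang [ 0.1 -0.1 -0.1] rows>= 0.1
```

View pics/p5.png

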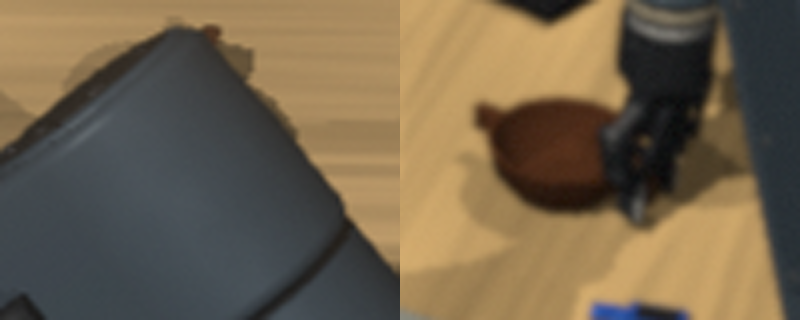

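```bash
python3 -m crank '[{"grip":0.7,"offset":[0,0,0],"angular":[0,0,0]},{"grip":0.85,"offset":[0,0,0],"angular":[0,0,0]},{"grip":1,"offset":[0,0,0],"angular":[0,0,0]},{"grip":1,"offset":[0,0,0],"angular":[0,0,0]},{"grip":1,"offset":[0,0,0],"angular":[0,0,0]},{"grip":1,"offset":[0,0,0],"angular":[0,0,0]}]' 90 && python3 -c "
from h import *
st()"
```

```text
t: 8.95
tcp_pos: [0.4059, -0.3208, 0.0217]
tool_rot: [0.166, 0.986, -0.0, 0.0]
force: [-1.7, -0.2, 5.5]
finger_gap: 0.121
t 8.9 tcp [ 0.4059 -0.3208  0.0217] yaw 70.9 F [-1.7 -0.2  5.5] gap 0.121 q [-0.89  0.73  1.85 -0.    0.56 -2.12]
```

```bash
python3 -m crank '[{"grip":1,"offset":[0,0,-3],"angular":[0,0,0]},{"grip":1,"offset":[0,0,-10],"angular":[0,0,0]},{"grip":1,"offset":[0,0,-20],"angular":[0,0,0]},{"grip":1,"offset":[0,0,-30],"angular":[0,0,0]},{"grip":1,"offset":[0,0,-30],"angular":[0,0,0]},{"grip":1,"offset":[0,0,-30],"angular":[0,0,0]}]' && python3 -c "
from h import *
st()
for c in ('top','side'): s=snap(c,c+'6')
a,b=cv2.imread('pics/top6.png'),cv2.imread('pics/side6.png'); cv2.imwrite('pics/p6.png',np.hstack([cv2.resize(q,(400,320),interpolation=cv2.INTER_CUBIC) for q in (a[190:270,320:420],b[110:190,270:370])]))
"
```

```text
t: 9.55
tcp_pos: [0.406, -0.3208, 0.0519]
tool_rot: [0.165, 0.986, -0.0, 0.0]
force: [-0.0, 0.1, -1.8]
finger_gap: 0.125
t 9.6 tcp [ 0.406  -0.3208  0.0519] yaw 70.9 F [-0.   0.1 -1.8] gap 0.125 q [-0.88  0.68  1.84 -0.    0.63 -2.12]
```

View pics/p6.png

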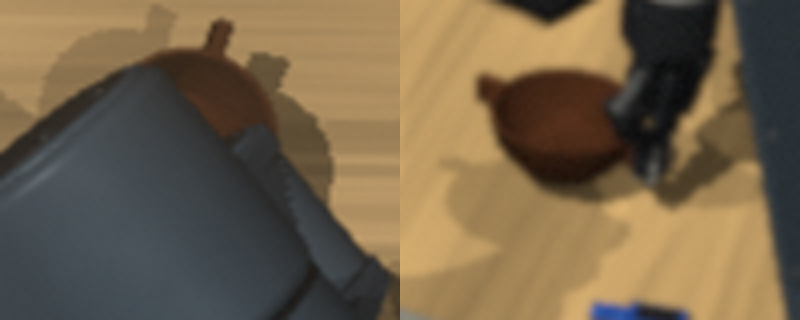

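Bowl lifted level, hanging by its near ear (right panel, rim at about (560,110)). Moving to the pan.

```bash
python3 -c "
from h import *
to(.406,-.321,.115,71);to(.481,.009,.115,71)"
```

```text
to [ 0.406 -0.321  0.115] off [ -0.4  -0.4 -63.7] ang [ 0.  -0.  -0.1] rows>= 1.3
to [0.481 0.009 0.115] off [ 36.4 336.  -63.7] ang [ 0.  -0.  -0.1] rows>= 6.9
```

```bash
python3 -m crank '[{"grip":1,"offset":[0,0,-8],"angular":[0,0,0]},{"grip":1,"offset":[0,0,-22],"angular":[0,0,0]},{"grip":1,"offset":[0,4,-38],"angular":[0,0,0]},{"grip":1,"offset":[1,12,-52],"angular":[0,0,0]},{"grip":1,"offset":[3,26,-60],"angular":[0,0,0]},{"grip":1,"offset":[5,44,-64],"angular":[0,0,0]},{"grip":1,"offset":[7,66,-64],"angular":[0,0,0]},{"grip":1,"offset":[10,90,-64],"angular":[0,0,0]},{"grip":1,"offset":[12,115,-64],"angular":[0,0,0]},{"grip":1,"offset":[15,140,-64],"angular":[0,0,0]}]' && python3 -m crank '[{"grip":1,"offset":[3,25,0],"angular":[0,0,0]},{"grip":1,"offset":[6,50,0],"angular":[0,0,0]},{"grip":1,"offset":[8,76,0],"angular":[0,0,0]},{"grip":1,"offset":[11,102,0],"angular":[0,0,0]},{"grip":1,"offset":[14,128,0],"angular":[0,0,0]},{"grip":1,"offset":[16,152,0],"angular":[0,0,0]},{"grip":1,"offset":[18,172,0],"angular":[0,0,0]},{"grip":1,"offset":[20,188,0],"angular":[0,0,0]},{"grip":1,"offset":[21,196,0],"angular":[0,0,0]},{"grip":1,"offset":[21,196,0],"angular":[0,0,0]}]' && python3 -c "
from h import *
st()
for c in ('top','side'): s=snap(c,c+'7')
a,b=cv2.imread('pics/top7.png'),cv2.imread('pics/side7.png'); cv2.imwrite('pics/p7.png',np.hstack([cv2.resize(q,(400,320),interpolation=cv2.INTER_CUBIC) for q in (a[150:270,190:340],b[120:240,190:340])]))
to(.481,.009,.115,71)"
```

```text
t: 10.65
tcp_pos: [0.4371, -0.1812, 0.1155]
tool_rot: [0.165, 0.986, 0.0, -0.0]
force: [-0.5, -0.5, -1.6]
finger_gap: 0.121
t: 11.65
tcp_pos: [0.4809, 0.0102, 0.1154]
tool_rot: [0.164, 0.986, 0.0, -0.0]
force: [0.1, -0.3, -1.4]
finger_gap: 0.124
t 11.7 tcp [0.4809 0.0102 0.1154] yaw 71.1 F [ 0.1 -0.3 -1.4] gap 0.124 q [-0.21  0.53  1.9   0.    0.72 -1.45]
to [0.481 0.009 0.115] off [0.2 0.1 0.3] ang [-0. -0. -0.] rows>= 0.0
```

View pics/p7.png

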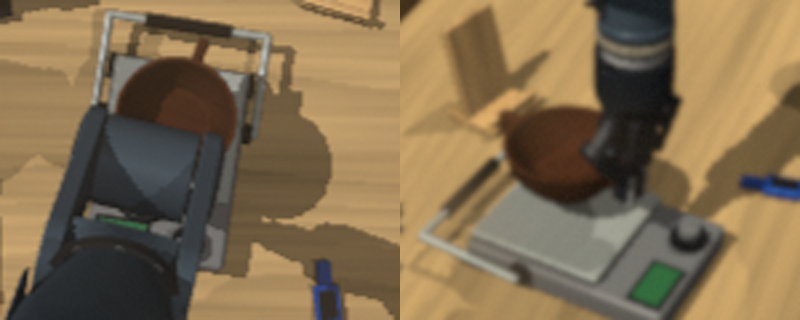

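```bash
python3 - <<'E'
from h import *
T=load('top7'); u0,v0,f=205,150,7
im=cv2.resize(T['pixels'][150:235,205:290,::-1],None,fx=f,fy=f,interpolation=cv2.INTER_CUBIC)
def d(X,col):
    p=w2p(T,X); cv2.circle(im,(int((p[0]-u0+.5)*f),int((p[1]-v0+.5)*f)),2,col,-1)
for a in np.linspace(0,2*np.pi,70): d([PAN[0]+.066*np.cos(a),PAN[1]+.066*np.sin(a),.0933+.05],(0,255,0))
y=np.radians(-19)
for q in (-.006,.006):
  for r in (.07,.091): d([PAN[0]+r*np.cos(y)-q*np.sin(y),PAN[1]+r*np.sin(y)+q*np.cos(y),.141],(0,0,255))
for x,yy in [(-.075,-.075),(-.075,.075),(.075,-.075),(.075,.075)]: d([*sc(x,yy),.052],(255,255,0))
cv2.imwrite('pics/o7.png',im)
E
```

```text
(no output)
```

View pics/o7.png

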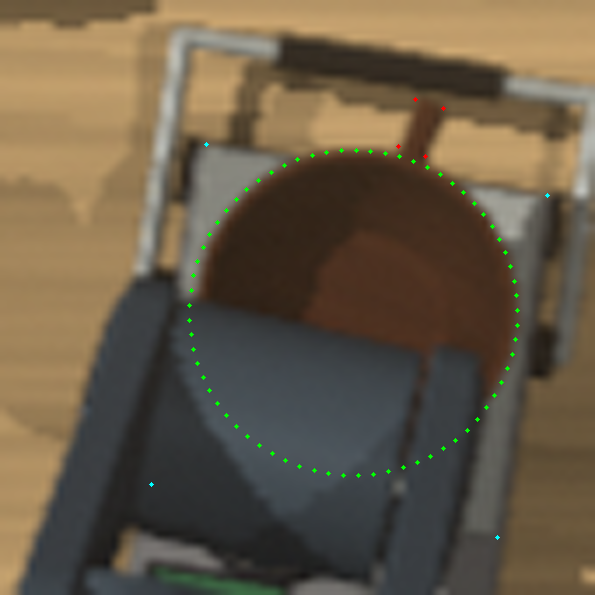

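Bowl overlay agrees to about 2 mm with the pan centre. Lowering.

```bash
python3 -m crank '[{"grip":1,"offset":[0,0,8],"angular":[0,0,0]},{"grip":1,"offset":[0,0,18],"angular":[0,0,0]},{"grip":1,"offset":[0,0,28],"angular":[0,0,0]},{"grip":1,"offset":[0,0,35],"angular":[0,0,0]},{"grip":1,"offset":[0,0,38],"angular":[0,0,0]},{"grip":1,"offset":[0,0,38],"angular":[0,0,0]}]' && python3 -m crank '[{"grip":1,"offset":[0,0,1],"angular":[0,0,0]},{"grip":1,"offset":[0,0,2],"angular":[0,0,0]},{"grip":1,"offset":[0,0,2],"angular":[0,0,0]},{"grip":1,"offset":[0,0,2],"angular":[0,0,0]}]' && python3 -c "
from h import *
st()"
```

```text
t: 12.35
tcp_pos: [0.4811, 0.0087, 0.0765]
tool_rot: [0.166, 0.986, 0.0, -0.001]
force: [-0.0, -0.5, -0.8]
finger_gap: 0.119
t: 12.75
tcp_pos: [0.4816, 0.0088, 0.0755]
tool_rot: [0.165, 0.986, -0.0, 0.0]
force: [0.6, 0.6, -0.8]
finger_gap: 0.119
t 12.8 tcp [0.4816 0.0088 0.0755] yaw 71.0 F [ 0.6  0.6 -0.8] gap 0.119 q [-0.21  0.61  1.92 -0.    0.62 -1.45]
```

```bash
python3 -m crank '[{"grip":1,"offset":[0,0,1],"angular":[0,0,0]},{"grip":1,"offset":[0,0,2],"angular":[0,0,0]},{"grip":1,"offset":[0,0,2],"angular":[0,0,0]},{"grip":1,"offset":[0,0,2],"angular":[0,0,0]}]' && python3 -c "
from h import *
st()"
```

```text
t: 13.15
tcp_pos: [0.4815, 0.0088, 0.0738]
tool_rot: [0.165, 0.986, -0.0, 0.0]
force: [-1.3, 1.3, 4.4]
finger_gap: 0.123
t 13.2 tcp [0.4815 0.0088 0.0738] yaw 71.0 F [-1.3  1.3  4.4] gap 0.123 q [-0.21  0.61  1.92 -0.    0.61 -1.45]
```

```bash
python3 -m crank '[{"grip":0.85,"offset":[0,0,0],"angular":[0,0,0]},{"grip":0.7,"offset":[0,0,0],"angular":[0,0,0]},{"grip":0.6,"offset":[0,0,0],"angular":[0,0,0]},{"grip":0.6,"offset":[0,0,0],"angular":[0,0,0]},{"grip":0.6,"offset":[0,0,-10],"angular":[0,0,0]},{"grip":0.6,"offset":[0,0,-30],"angular":[0,0,0]},{"grip":0.6,"offset":[0,0,-55],"angular":[0,0,0]},{"grip":0.6,"offset":[0,0,-80],"angular":[0,0,0]},{"grip":0.6,"offset":[0,0,-80],"angular":[0,0,0]}]' 40 && python3 -c "
from h import *
st(); print(sc(-.125,-.035)); to(*sc(-.125,-.035),.15,82); to(*sc(-.125,-.035),.05,82)
for c in ('top','side'): s=snap(c,c+'8')
"; python3 ovb.py .558 -.015 -19 .052 top8 side8 o8
```

```text
t: 14.05
tcp_pos: [0.4838, 0.0084, 0.1566]
tool_rot: [0.165, 0.986, -0.0, 0.004]
force: [0.7, -0.5, 0.3]
finger_gap: 0.401
t 14.1 tcp [0.4838 0.0084 0.1566] yaw 71.0 F [ 0.7 -0.5  0.3] gap 0.401 q [-0.21  0.45  1.86  0.    0.82 -1.45]
[ 0.42940647 -0.03271173]
to [ 0.429 -0.033  0.15 ] off [ 38.  -56.6   6.3] ang [  0.    0.4 -11. ] rows>= 1.4
to [ 0.429 -0.033  0.05 ] off [ 38.8 -56.7 106.3] ang [  0.    0.4 -11. ] rows>= 2.5
```

View pics/o8.png

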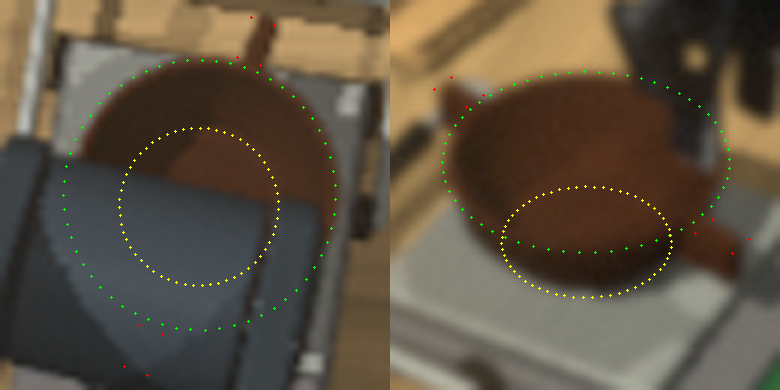

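Bowl stands upright, near the pan centre. Next, the tare button.

```bash
python3 -m crank '[{"grip":0.8,"offset":[6,-9,-2],"angular":[0,0,-2]},{"grip":1,"offset":[16,-24,0],"angular":[0,0,-5]},{"grip":1,"offset":[27,-40,3],"angular":[0,0,-8]},{"grip":1,"offset":[35,-52,6],"angular":[0,0,-10]},{"grip":1,"offset":[38,-57,10],"angular":[0,0,-11]},{"grip":1,"offset":[38,-57,30],"angular":[0,0,-11]},{"grip":1,"offset":[38,-57,55],"angular":[0,0,-11]},{"grip":1,"offset":[38,-57,80],"angular":[0,0,-11]},{"grip":1,"offset":[38,-57,96],"angular":[0,0,-11]},{"grip":1,"offset":[38,-57,96],"angular":[0,0,-11]}]' && python3 -c "
from h import *
st(); print(sc(-.125,-.035)); to(*sc(-.125,-.035),.045,82)
for c in ('top','side'): s=snap(c,c+'9')
b=cv2.imread('pics/side9.png'); cv2.imwrite('pics/p9.png',cv2.resize(b[130:230,220:345],(800,640),interpolation=cv2.INTER_CUBIC))
"
```

```text
t: 15.15
tcp_pos: [0.4263, -0.0324, 0.0553]
tool_rot: [0.07, 0.998, 0.001, -0.002]
force: [-0.9, -0.0, 3.2]
finger_gap: -0.001
t 15.2 tcp [ 0.4263 -0.0324  0.0553] yaw 81.9 F [-0.9 -0.   3.2] gap -0.001 q [-0.34  0.62  2.06  0.    0.47 -1.77]
[ 0.42940647 -0.03271173]
to [ 0.429 -0.033  0.045] off [-3.1  0.1 10.3] ang [ 0.  -0.2 -0.1] rows>= 0.2
```

View pics/p9.png

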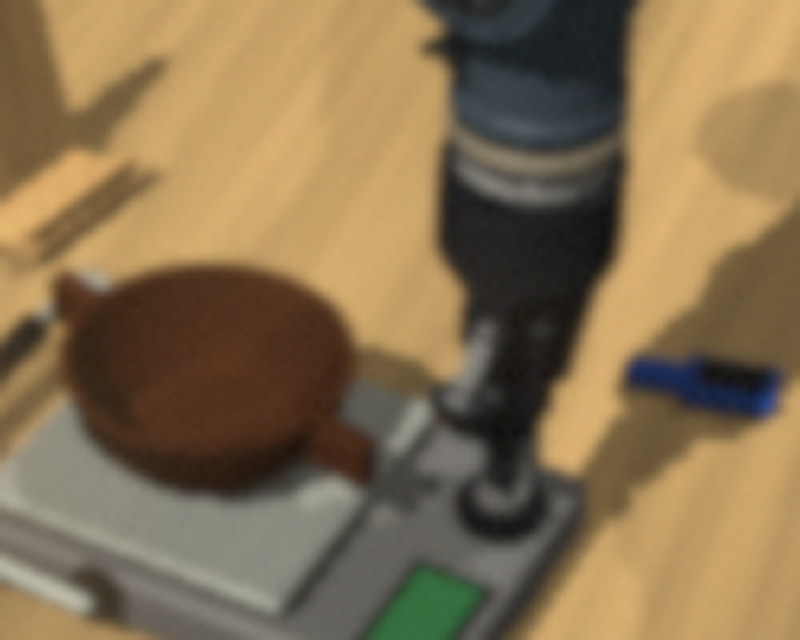

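```bash
python3 -m crank '[{"grip":1,"offset":[-2,0,0],"angular":[0,0,0]},{"grip":1,"offset":[-2,0,2],"angular":[0,0,0]},{"grip":1,"offset":[-2,0,3],"angular":[0,0,0]},{"grip":1,"offset":[-2,0,3],"angular":[0,0,0]}]' && python3 -m crank '[{"grip":1,"offset":[0,0,2],"angular":[0,0,0]},{"grip":1,"offset":[0,0,2],"angular":[0,0,0]},{"grip":1,"offset":[0,0,2],"angular":[0,0,0]}]' && python3 -m crank '[{"grip":1,"offset":[0,0,2],"angular":[0,0,0]},{"grip":1,"offset":[0,0,2],"angular":[0,0,0]},{"grip":1,"offset":[0,0,2],"angular":[0,0,0]}]'
```

```text
t: 15.65
tcp_pos: [0.4291, -0.0329, 0.0546]
tool_rot: [0.07, 0.998, -0.0, 0.0]
force: [-0.9, 1.7, 4.4]
finger_gap: -0.002
t: 15.95
tcp_pos: [0.4291, -0.0329, 0.0537]
tool_rot: [0.07, 0.998, -0.0, 0.001]
force: [-2.6, 2.1, 19.0]
finger_gap: -0.0
t: 16.25
tcp_pos: [0.4292, -0.0329, 0.0534]
tool_rot: [0.07, 0.998, -0.0, 0.002]
force: [-5.4, 2.3, 38.3]
finger_gap: -0.002
```

Force rose 3.2 → 4.4 N at z 0.0546 (the full-travel spring force), then climbed hard at the stop, so the button is fully in. Backing off and looking at the mat.

```bash
python3 -m crank '[{"grip":1,"offset":[0,0,-3],"angular":[0,0,0]},{"grip":1,"offset":[0,0,-15],"angular":[0,0,0]},{"grip":1,"offset":[0,0,-40],"angular":[0,0,0]},{"grip":1,"offset":[0,10,-75],"angular":[0,0,0]},{"grip":0.6,"offset":[0,30,-110],"angular":[0,0,0]},{"grip":0.6,"offset":[0,60,-130],"angular":[0,0,0]},{"grip":0.6,"offset":[0,95,-140],"angular":[0,0,0]},{"grip":0.6,"offset":[0,125,-140],"angular":[0,0,0]},{"grip":0.6,"offset":[0,140,-140],"angular":[0,0,0]},{"grip":0.6,"offset":[0,140,-140],"angular":[0,0,0]}]' && python3 -c "
from h import *
st()
for c in ('top','side'): s=snap(c,c+'10')
a,b=cv2.imread('pics/top10.png'),cv2.imread('pics/side10.png'); cv2.imwrite('pics/p10.png',np.hstack([a[:,:400],b[:,:400]]))
"
```

```text
t: 17.25
tcp_pos: [0.4492, 0.1072, 0.1905]
tool_rot: [0.069, 0.998, 0.0, 0.001]
force: [-0.4, -0.4, -0.0]
finger_gap: 0.4
t 17.2 tcp [0.4492 0.1072 0.1905] yaw 82.1 F [-0.4 -0.4 -0. ] gap 0.4 q [-0.01  0.37  1.88  0.    0.89 -1.44]
```

View pics/p10.png

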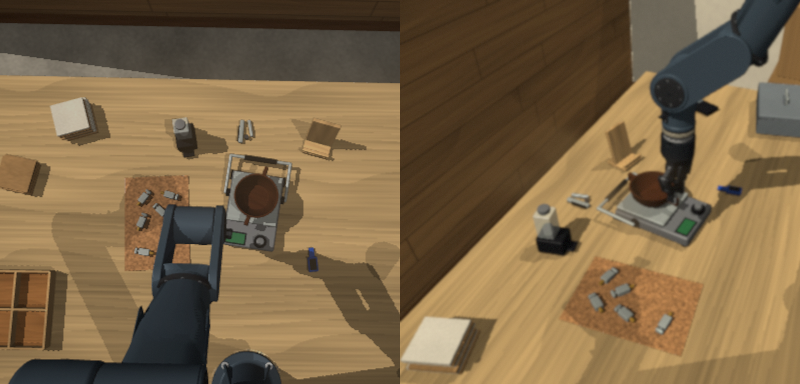

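One machine (top (171,221)) now appears at about (160,210), so it has been knocked. The other four look unmoved, and the bowl sits at the pan centre with the handle home. I'll detect the machines numerically.

```bash
cat > det.py <<'E'
from h import *
import sys
def det(s,sx=1):
    # upsample, rectify mat plane at z=.012 to metric image 1px=0.5mm : x .33-.63, y .17-.41
    f=2000.; xs=(.34,.63); ys=(.17,.41)
    src=[(xs[1],ys[1]),(xs[1],ys[0]),(xs[0],ys[0]),(xs[0],ys[1])]
    W=int((ys[1]-ys[0])*f);H=int((xs[1]-xs[0])*f)
    P=np.float32([w2p(s,[*p,.018]) for p in src]); D=np.float32([(0,0),(W,0),(W,H),(0,H)])
    M=cv2.getPerspectiveTransform(P,D); im=cv2.warpPerspective(s['pixels'][:,:,::-1].copy(),M,(W,H),flags=cv2.INTER_CUBIC)
    hsv=cv2.cvtColor(im,cv2.COLOR_BGR2HSV); m=((hsv[...,1]<70)&(hsv[...,2]>90)).astype(np.uint8)
    m=cv2.morphologyEx(m,cv2.MORPH_OPEN,np.ones((9,9)))
    n,l,stt,c=cv2.connectedComponentsWithStats(m); res=[]
    for i in range(1,n):
        if stt[i,4]<1500: continue
        (cx,cy),(w,h),a=cv2.minAreaRect(np.argwhere(l==i)[:,::-1].astype(np.float32))
        wx,wy=xs[1]-cy/f,ys[1]-cx/f
        if w<h: a+=90
        # image angle a: dir (cos a, sin a) in (u,v): world x=-v, y=-u
        d=np.array([-np.sin(np.radians(a)),-np.cos(np.radians(a))]); yaw=np.degrees(np.arctan2(d[1],d[0]))%180
        res.append((wx,wy,yaw,w/2,h/2,stt[i,4]))
        cv2.circle(im,(int(cx),int(cy)),3,(0,0,255),-1)
    return im,res
if __name__=='__main__':
    o=[]
    for n in sys.argv[1:]:
        im,r=det(load(n)); o.append(im); print(n)
        for q in r: print('  xy',np.round(q[:2],4),'axis yaw',round(q[2],1),'len/w mm',np.round(q[3:5],0))
    cv2.imwrite('pics/det_'+sys.argv[1]+'.png',cv2.resize(np.hstack(o),None,fx=.8 if len(o)>1 else 1,fy=.8 if len(o)>1 else 1))
E
python3 det.py top10 side10; python3 det.py top0
```

```text
top10
  xy [0.5636 0.3283] axis yaw 143.7 len/w mm [19. 45.]
  xy [0.5697 0.2522] axis yaw 74.5 len/w mm [31. 20.]
  xy [0.5191 0.2761] axis yaw 47.5 len/w mm [34. 19.]
  xy [0.4896 0.332 ] axis yaw 158.5 len/w mm [19. 45.]
  xy [0.3939 0.3268] axis yaw 81.9 len/w mm [45. 21.]
side10
  xy [0.5592 0.3322] axis yaw 142.0 len/w mm [23. 47.]
  xy [0.5656 0.2509] axis yaw 75.6 len/w mm [48. 22.]
  xy [0.5191 0.2837] axis yaw 59.9 len/w mm [48. 26.]
  xy [0.4861 0.3358] axis yaw 158.2 len/w mm [25. 47.]
  xy [0.3912 0.3309] axis yaw 81.9 len/w mm [49. 22.]
top0
  xy [0.5635 0.3282] axis yaw 143.7 len/w mm [20. 45.]
  xy [0.5695 0.252 ] axis yaw 74.1 len/w mm [32. 21.]
  xy [0.4896 0.3318] axis yaw 159.1 len/w mm [20. 45.]
  xy [0.4875 0.2443] axis yaw 48.8 len/w mm [36. 20.]
  xy [0.3932 0.3221] axis yaw 81.9 len/w mm [35. 21.]
```

View pics/det_top10.png

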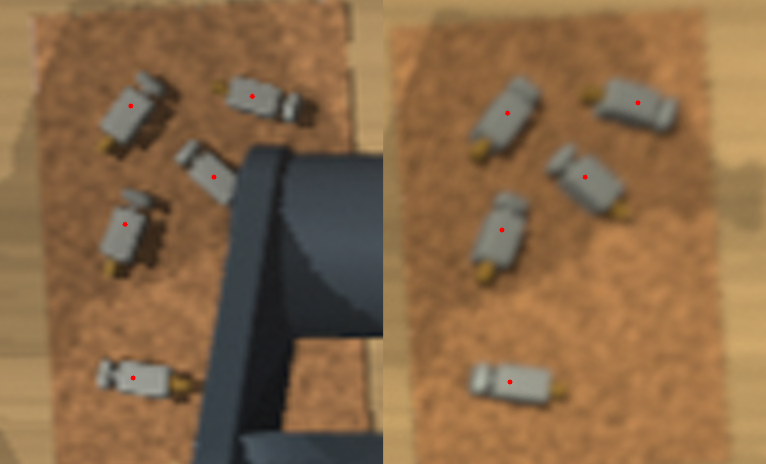

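```bash
python3 -c "
from h import *
to(.393,.322,.10,-8)"
```

```text
to [0.393 0.322 0.1  ] off [ 85.2 206.7  90.1] ang [-0.  0. 90.] rows>= 10.5
```

```bash
python3 -m crank '[{"grip":0.55,"offset":[4,10,4],"angular":[0,0,5]},{"grip":0.55,"offset":[12,30,12],"angular":[0,0,13]},{"grip":0.55,"offset":[22,54,22],"angular":[0,0,21]},{"grip":0.55,"offset":[32,80,32],"angular":[0,0,29]},{"grip":0.55,"offset":[43,106,44],"angular":[0,0,37]},{"grip":0.55,"offset":[54,132,56],"angular":[0,0,45]},{"grip":0.55,"offset":[64,157,66],"angular":[0,0,53]},{"grip":0.55,"offset":[74,180,76],"angular":[0,0,61]},{"grip":0.55,"offset":[81,197,84],"angular":[0,0,69]},{"grip":0.55,"offset":[85,207,90],"angular":[0,0,77]}]' && python3 -m crank '[{"grip":0.55,"offset":[0,0,0],"angular":[0,0,7]},{"grip":0.55,"offset":[0,0,0],"angular":[0,0,13]},{"grip":0.55,"offset":[0,0,0],"angular":[0,0,13]}]' && python3 -c "
from h import *
st(); to(.393,.322,.004,-8)
for c in ('top','side'): s=snap(c,c+'11')
b=cv2.imread('pics/side11.png'); cv2.imwrite('pics/p11.png',cv2.resize(b[240:360,150:310],(800,600),interpolation=cv2.INTER_CUBIC))
"; python3 det.py top11 side11
```

```text
t: 18.35
tcp_pos: [0.3935, 0.3226, 0.0995]
tool_rot: [0.678, 0.735, -0.0, -0.0]
force: [0.2, 0.0, 0.1]
finger_gap: 0.451
t: 18.65
tcp_pos: [0.3939, 0.3215, 0.1]
tool_rot: [0.755, 0.655, -0.0, 0.0]
force: [-0.3, 0.2, -0.2]
finger_gap: 0.451
t 18.6 tcp [0.3939 0.3215 0.1   ] yaw -8.1 F [-0.3  0.2 -0.2] gap 0.451 q [ 0.46  0.58  1.84 -0.    0.72  0.61]
to [0.393 0.322 0.004] off [ 0.4 -1.  96. ] ang [-0.   0.  -0.1] rows>= 1.9
top11
  xy [0.5634 0.328 ] axis yaw 143.8 len/w mm [20. 45.]
  xy [0.5695 0.2518] axis yaw 73.7 len/w mm [33. 21.]
  xy [0.5227 0.2796] axis yaw 48.5 len/w mm [45. 20.]
  xy [0.4895 0.3315] axis yaw 158.5 len/w mm [21. 45.]
  xy [0.3931 0.3216] axis yaw 81.9 len/w mm [34. 21.]
side11
  xy [0.5592 0.332 ] axis yaw 143.1 len/w mm [23. 47.]
  xy [0.5648 0.2511] axis yaw 75.6 len/w mm [48. 24.]
  xy [0.5188 0.2845] axis yaw 48.6 len/w mm [47. 27.]
  xy [0.486  0.3355] axis yaw 159.4 len/w mm [26. 46.]
  xy [0.3908 0.3311] axis yaw 83.7 len/w mm [49. 22.]
```

View pics/p11.png

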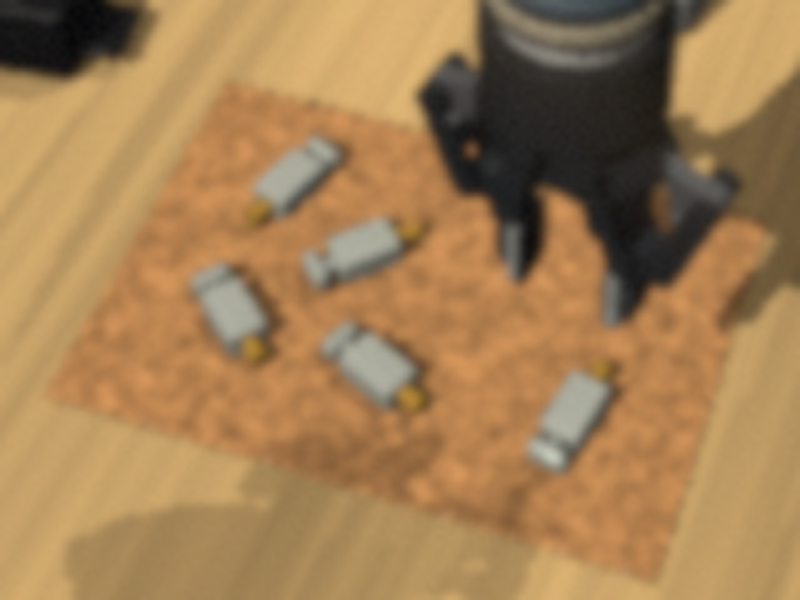

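View pics/det_top11.png

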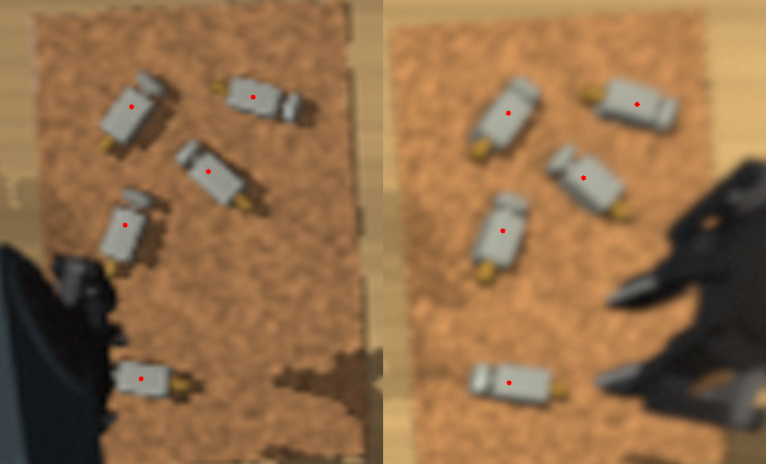

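Five machines are clear in both views; m4 is under the gripper at (0.393, 0.321). Descending.

```bash
python3 -m crank '[{"grip":0.55,"offset":[0,-1,15],"angular":[0,0,0]},{"grip":0.55,"offset":[0,-1,40],"angular":[0,0,0]},{"grip":0.55,"offset":[0,-1,65],"angular":[0,0,0]},{"grip":0.55,"offset":[0,-1,84],"angular":[0,0,0]},{"grip":0.55,"offset":[0,-1,93],"angular":[0,0,0]},{"grip":0.55,"offset":[0,-1,96],"angular":[0,0,0]},{"grip":0.8,"offset":[0,-1,96],"angular":[0,0,0]},{"grip":1,"offset":[0,-1,96],"angular":[0,0,0]},{"grip":1,"offset":[0,-1,96],"angular":[0,0,0]},{"grip":1,"offset":[0,-1,96],"angular":[0,0,0]}]' 60; python3 -c "
from h import *
st()"
```

```text
t: 19.75
tcp_pos: [0.3928, 0.3229, 0.005]
tool_rot: [0.755, 0.656, 0.001, 0.0]
force: [-0.3, 0.1, -0.3]
finger_gap: 0.215
t 19.8 tcp [0.3928 0.3229 0.005 ] yaw -8.0 F [-0.3  0.1 -0.3] gap 0.215 q [0.47 0.76 1.87 0.   0.5  0.61]
```

```bash
python3 -c "
from h import *
to(.393,.322,.15);to(.553,-.013,.15);to(.553,-.013,.076)"
```

```text
to [0.393 0.322 0.15 ] off [  -0.7    0.5 -145. ] ang [ 0.1 -0.   0. ] rows>= 2.9
to [ 0.553 -0.013  0.15 ] off [-310.   205.8 -145.1] ang [ 0.1 -0.   0. ] rows>= 8.0
to [ 0.553 -0.013  0.076] off [-310.1  205.7  -71.1] ang [ 0.1 -0.   0. ] rows>= 7.6
```

```bash
python3 -m crank '[{"grip":1,"offset":[0,0,-15],"angular":[0,0,0]},{"grip":1,"offset":[0,0,-45],"angular":[0,0,0]},{"grip":1,"offset":[-5,3,-80],"angular":[0,0,0]},{"grip":1,"offset":[-20,13,-112],"angular":[0,0,0]},{"grip":1,"offset":[-45,30,-135],"angular":[0,0,0]},{"grip":1,"offset":[-77,51,-145],"angular":[0,0,0]},{"grip":1,"offset":[-111,74,-145],"angular":[0,0,0]},{"grip":1,"offset":[-146,97,-145],"angular":[0,0,0]},{"grip":1,"offset":[-181,120,-145],"angular":[0,0,0]},{"grip":1,"offset":[-215,143,-145],"angular":[0,0,0]}]' 60 && python3 -m crank '[{"grip":1,"offset":[-34,22,0],"angular":[0,0,0]},{"grip":1,"offset":[-62,41,0],"angular":[0,0,0]},{"grip":1,"offset":[-82,54,0],"angular":[0,0,0]},{"grip":1,"offset":[-93,61,4],"angular":[0,0,0]},{"grip":1,"offset":[-95,63,15],"angular":[0,0,0]},{"grip":1,"offset":[-95,63,35],"angular":[0,0,0]},{"grip":1,"offset":[-95,63,55],"angular":[0,0,0]},{"grip":1,"offset":[-95,63,68],"angular":[0,0,0]},{"grip":1,"offset":[-95,63,74],"angular":[0,0,0]},{"grip":1,"offset":[-95,63,74],"angular":[0,0,0]}]'; python3 -c "
from h import *
st()
for c in ('top','side'): s=snap(c,c+'12')
b=cv2.imread('pics/side12.png'); cv2.imwrite('pics/p12.png',cv2.resize(b[110:230,190:350],(800,600),interpolation=cv2.INTER_CUBIC))"
```

```text
t: 20.75
tcp_pos: [0.5042, 0.0882, 0.1498]
tool_rot: [0.755, 0.656, 0.0, 0.0]
force: [0.0, 0.3, 0.2]
finger_gap: 0.215
t: 21.75
tcp_pos: [0.552, -0.0123, 0.0743]
tool_rot: [0.755, 0.656, -0.001, -0.001]
force: [-0.2, 0.8, -0.2]
finger_gap: 0.22
t 21.8 tcp [ 0.552  -0.0123  0.0743] yaw -8.0 F [-0.2  0.8 -0.2] gap 0.22 q [-0.22  0.66  1.74  0.    0.74 -0.09]
```

View pics/p12.png

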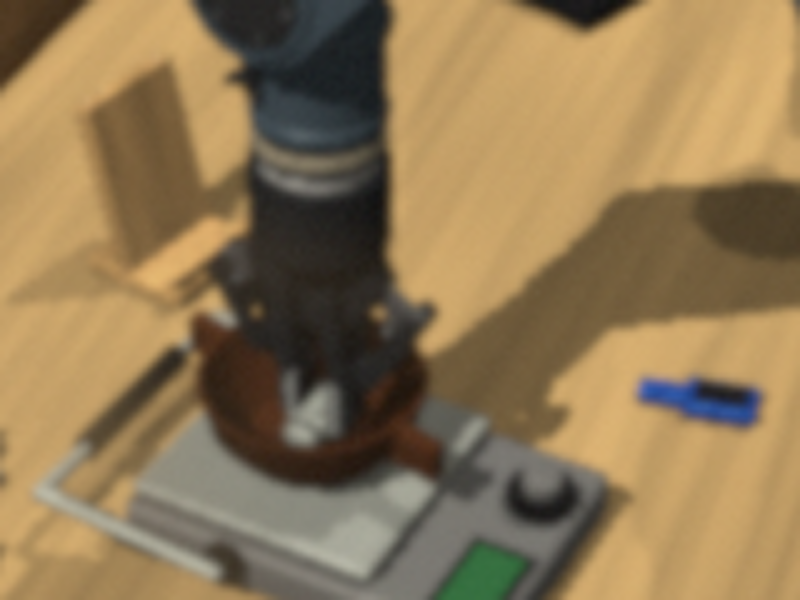

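Machine is between the fingers inside the bowl at about (310,415). Releasing.

```bash
python3 -m crank '[{"grip":0.85,"offset":[0,0,3],"angular":[0,0,0]},{"grip":0.65,"offset":[0,0,3],"angular":[0,0,0]},{"grip":0.65,"offset":[0,0,3],"angular":[0,0,0]},{"grip":0.65,"offset":[0,0,3],"angular":[0,0,0]},{"grip":0.65,"offset":[0,0,-12],"angular":[0,0,0]},{"grip":0.65,"offset":[0,0,-35],"angular":[0,0,0]},{"grip":0.65,"offset":[0,0,-65],"angular":[0,0,0]},{"grip":0.65,"offset":[0,0,-76],"angular":[0,0,0]}]' 60 && python3 -c "
from h import *
st(); to(.5695,.2520,.10,-15.5)
for c in ('top','side'): s=snap(c,c+'13')
b=cv2.imread('pics/side13.png'); cv2.imwrite('pics/p13.png',cv2.resize(b[110:230,190:350],(800,600),interpolation=cv2.INTER_CUBIC))"; python3 det.py side13 top13
```

```text
t: 22.65
tcp_pos: [0.5545, -0.0135, 0.1539]
tool_rot: [0.755, 0.656, 0.001, 0.002]
force: [0.7, 0.1, -0.0]
finger_gap: 0.354
t 22.6 tcp [ 0.5545 -0.0135  0.1539] yaw -8.1 F [ 0.7  0.1 -0. ] gap 0.354 q [-0.23  0.54  1.69  0.    0.91 -0.09]
to [0.57  0.252 0.1  ] off [265.  -22.7  53.7] ang [0.3 0.  7.4] rows>= 5.4
side13
  xy [0.5591 0.3322] axis yaw 142.6 len/w mm [23. 47.]
  xy [0.5654 0.2511] axis yaw 75.8 len/w mm [49. 23.]
  xy [0.5185 0.2846] axis yaw 49.4 len/w mm [47. 27.]
  xy [0.4858 0.3354] axis yaw 158.2 len/w mm [25. 47.]
top13
  xy [0.5634 0.3283] axis yaw 143.7 len/w mm [19. 45.]
  xy [0.5695 0.2519] axis yaw 74.4 len/w mm [32. 21.]
  xy [0.519  0.2759] axis yaw 51.7 len/w mm [35. 21.]
  xy [0.4893 0.3311] axis yaw 157.7 len/w mm [21. 45.]
```

View pics/p13.png

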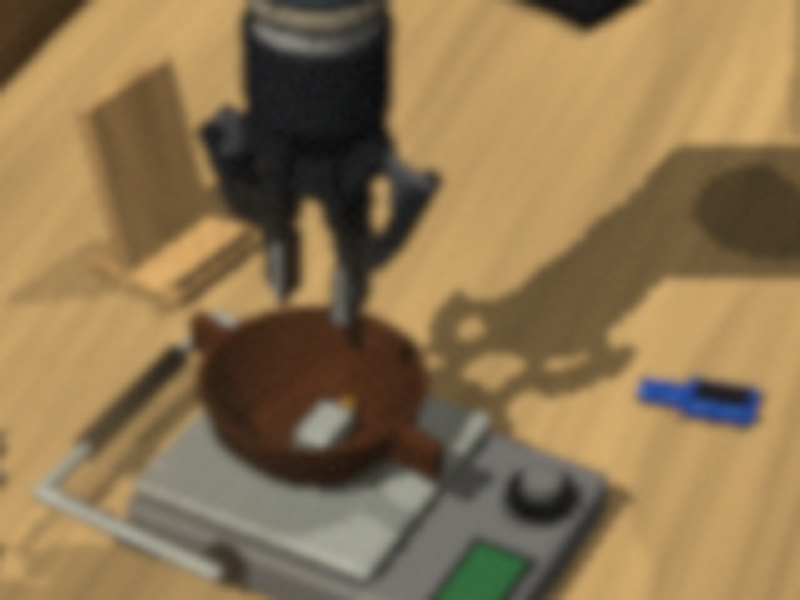

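First machine is in the bowl. Next, m1 at (0.569, 0.252).

```bash
python3 -m crank '[{"grip":0.55,"offset":[12,-1,0],"angular":[0,0,0]},{"grip":0.55,"offset":[40,-3,0],"angular":[0,0,1]},{"grip":0.55,"offset":[75,-6,0],"angular":[0,0,2]},{"grip":0.55,"offset":[112,-10,4],"angular":[0,0,3]},{"grip":0.55,"offset":[150,-13,12],"angular":[0,0,4]},{"grip":0.55,"offset":[187,-16,24],"angular":[0,0,5]},{"grip":0.55,"offset":[220,-19,36],"angular":[0,0,6]},{"grip":0.55,"offset":[246,-21,46],"angular":[0,0,7]},{"grip":0.55,"offset":[261,-22,52],"angular":[0,0,8]},{"grip":0.55,"offset":[265,-23,54],"angular":[0,0,8]}]' && python3 -c "
from h import *
st(); to(.5695,.2520,.004,-16)"
```

```text
t: 23.75
tcp_pos: [0.5651, 0.2546, 0.0945]
tool_rot: [0.798, 0.603, -0.002, -0.001]
force: [-0.7, 0.6, 0.5]
finger_gap: 0.449
t 23.8 tcp [0.5651 0.2546 0.0945] yaw -15.9 F [-0.7  0.6  0.5] gap 0.449 q [0.24 0.7  1.55 0.   0.9  0.52]
to [0.57  0.252 0.004] off [-1.1  5.3 90.5] ang [-0.2  0.1  0.1] rows>= 1.8
```

```bash
python3 -m crank '[{"grip":0.55,"offset":[0,0,15],"angular":[0,0,0]},{"grip":0.55,"offset":[0,0,40],"angular":[0,0,0]},{"grip":0.55,"offset":[0,0,55],"angular":[0,0,0]},{"grip":0.55,"offset":[0,0,55],"angular":[0,0,0]}]' && python3 -c "
from h import *
st(); to(.5695,.2520,.004,-16)"
```

```text
t: 24.15
tcp_pos: [0.565, 0.2509, 0.0392]
tool_rot: [0.799, 0.601, -0.003, -0.001]
force: [-0.6, 0.3, 0.1]
finger_gap: 0.45
t 24.1 tcp [0.565  0.2509 0.0392] yaw -16.1 F [-0.6  0.3  0.1] gap 0.45 q [ 0.24  0.78  1.58 -0.    0.8   0.52]
to [0.57  0.252 0.004] off [ 2.4  4.2 35.2] ang [-0.3  0.2 -0.1] rows>= 0.7
```

```bash
python3 -m crank '[{"grip":0.55,"offset":[1,4,10],"angular":[0,0,0]},{"grip":0.55,"offset":[1,4,24],"angular":[0,0,0]},{"grip":0.55,"offset":[1,4,33],"angular":[0,0,0]},{"grip":0.55,"offset":[1,4,35],"angular":[0,0,0]},{"grip":0.8,"offset":[1,4,35],"angular":[0,0,0]},{"grip":1,"offset":[1,4,35],"angular":[0,0,0]},{"grip":1,"offset":[1,4,35],"angular":[0,0,0]},{"grip":1,"offset":[1,4,35],"angular":[0,0,0]}]' 60 && python3 -c "
from h import *
st(); to(.5695,.252,.15);to(.562,-.018,.15,-30);"
```

```text
t: 24.95
tcp_pos: [0.5717, 0.2524, 0.0077]
tool_rot: [0.799, 0.601, 0.0, 0.0]
force: [-0.3, 0.2, -0.1]
finger_gap: 0.216
t 24.9 tcp [0.5717 0.2524 0.0077] yaw -16.0 F [-0.3  0.2 -0.1] gap 0.216 q [0.24 0.83 1.57 0.   0.74 0.52]
to [0.57  0.252 0.15 ] off [  -0.9   -1.9 -142.3] ang [ 0. -0.  0.] rows>= 2.8
to [ 0.562 -0.018  0.15 ] off [-262.5   65.6 -142.4] ang [ 0. -0. 14.] rows>= 6.1
```

```bash
python3 -c "
from h import *
to(.574,-.018,.15,-8);to(.574,-.018,.08,-8)"; python3 -m crank '[{"grip":1,"offset":[0,0,-15],"angular":[0,0,0]},{"grip":1,"offset":[0,0,-45],"angular":[0,0,0]},{"grip":1,"offset":[-2,1,-80],"angular":[0,0,0]},{"grip":1,"offset":[-12,4,-112],"angular":[0,0,0]},{"grip":1,"offset":[-34,11,-132],"angular":[0,0,0]},{"grip":1,"offset":[-64,20,-140],"angular":[0,0,0]},{"grip":1,"offset":[-98,30,-140],"angular":[0,0,0]},{"grip":1,"offset":[-134,42,-140],"angular":[0,0,0]},{"grip":1,"offset":[-170,53,-140],"angular":[0,0,0]},{"grip":1,"offset":[-204,63,-140],"angular":[0,0,0]}]' 60; python3 -c "
from h import *
st();to(.574,-.018,.15,-8);to(.574,-.018,.08,-8)"
```

```text
to [ 0.574 -0.018  0.15 ] off [-259.2   77.1 -142.3] ang [ 0. -0. -8.] rows>= 6.1
to [ 0.574 -0.018  0.08 ] off [-259.2   77.1  -72.3] ang [ 0. -0. -8.] rows>= 5.6
t: 25.95
tcp_pos: [0.5757, 0.0373, 0.1488]
tool_rot: [0.799, 0.601, 0.001, 0.001]
force: [0.1, -0.3, -0.2]
finger_gap: 0.211
t 25.9 tcp [0.5757 0.0373 0.1488] yaw -16.1 F [ 0.1 -0.3 -0.2] gap 0.211 q [-0.13  0.57  1.63 -0.    0.94  0.15]
to [ 0.574 -0.018  0.15 ] off [-53.6  13.7  -1.2] ang [ 0.1 -0.  -8.1] rows>= 1.1
to [ 0.574 -0.018  0.08 ] off [-53.6  13.6  68.8] ang [ 0.1 -0.  -8.1] rows>= 1.8
```

```bash
python3 -m crank '[{"grip":1,"offset":[-22,6,0],"angular":[0,0,-3]},{"grip":1,"offset":[-42,11,0],"angular":[0,0,-6]},{"grip":1,"offset":[-52,13,4],"angular":[0,0,-8]},{"grip":1,"offset":[-54,14,15],"angular":[0,0,-8]},{"grip":1,"offset":[-54,14,35],"angular":[0,0,-8]},{"grip":1,"offset":[-54,14,55],"angular":[0,0,-8]},{"grip":1,"offset":[-54,14,66],"angular":[0,0,-8]},{"grip":1,"offset":[-54,14,69],"angular":[0,0,-8]},{"grip":1,"offset":[-54,14,69],"angular":[0,0,-8]}]' 60; python3 -c "
from h import *
st()"; python3 -m crank '[{"grip":0.9,"offset":[0,0,0],"angular":[0,0,0]},{"grip":0.68,"offset":[0,0,0],"angular":[0,0,0]},{"grip":0.68,"offset":[0,0,0],"angular":[0,0,0]},{"grip":0.68,"offset":[0,0,0],"angular":[0,0,0]},{"grip":0.68,"offset":[0,0,-12],"angular":[0,0,0]},{"grip":0.68,"offset":[0,0,-35],"angular":[0,0,0]},{"grip":0.68,"offset":[0,0,-65],"angular":[0,0,0]},{"grip":0.68,"offset":[0,0,-76],"angular":[0,0,0]}]' 60 && python3 -c "
from h import *
st(); to(.5184,.2747,.10,-41)
for c in ('top','side'): s=snap(c,c+'14')
b=cv2.imread('pics/side14.png'); cv2.imwrite('pics/p14.png',cv2.resize(b[110:230,190:350],(800,600),interpolation=cv2.INTER_CUBIC))"; python3 det.py side14 top14
```

```text
t: 26.85
tcp_pos: [0.574, -0.0165, 0.0781]
tool_rot: [0.755, 0.656, -0.0, -0.0]
force: [-0.1, 0.8, 0.4]
finger_gap: 0.209
t 26.9 tcp [ 0.574  -0.0165  0.0781] yaw -8.0 F [-0.1  0.8  0.4] gap 0.209 q [-0.22  0.68  1.68  0.    0.78 -0.08]
t: 27.65
tcp_pos: [0.5759, -0.0173, 0.1578]
tool_rot: [0.755, 0.656, 0.002, 0.002]
force: [1.5, -0.3, 0.7]
finger_gap: 0.318
t 27.6 tcp [ 0.5759 -0.0173  0.1578] yaw -8.1 F [ 1.5 -0.3  0.7] gap 0.318 q [-0.22  0.56  1.63  0.    0.95 -0.08]
to [0.518 0.275 0.1  ] off [281.1 -98.2  57. ] ang [ 0.3 -0.1 32.9] rows>= 6.1
side14
  xy [0.5591 0.3321] axis yaw 141.3 len/w mm [23. 47.]
  xy [0.5184 0.2847] axis yaw 47.7 len/w mm [47. 27.]
  xy [0.4859 0.3354] axis yaw 158.8 len/w mm [26. 46.]
top14
  xy [0.5634 0.3283] axis yaw 143.4 len/w mm [20. 45.]
  xy [0.5192 0.2758] axis yaw 51.1 len/w mm [35. 21.]
  xy [0.4893 0.3312] axis yaw 158.5 len/w mm [21. 45.]
```

View pics/p14.png

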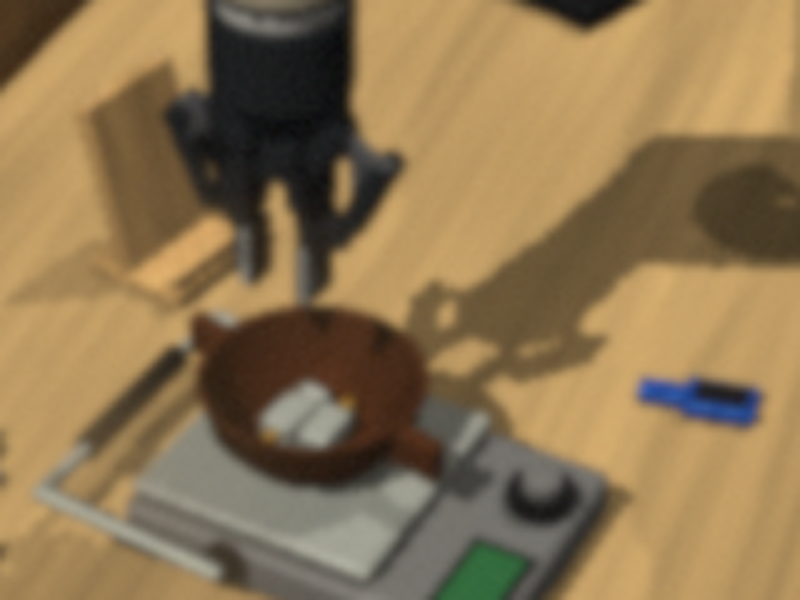

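View pics/det_side14.png

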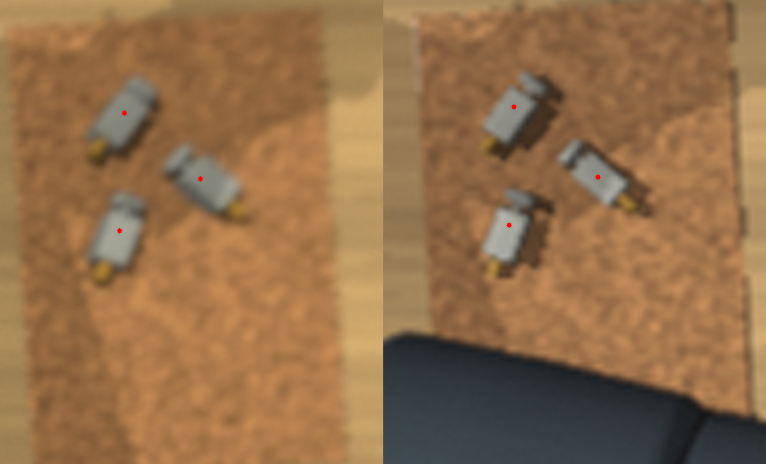

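Both machines lie side by side in the bowl. Next, m3 at (0.5185, 0.275), axis at 50°.

```bash
python3 -m crank '[{"grip":0.6,"offset":[12,-4,0],"angular":[0,0,2]},{"grip":0.6,"offset":[42,-15,0],"angular":[0,0,6]},{"grip":0.6,"offset":[79,-28,0],"angular":[0,0,10]},{"grip":0.6,"offset":[118,-41,4],"angular":[0,0,15]},{"grip":0.6,"offset":[158,-55,12],"angular":[0,0,20]},{"grip":0.6,"offset":[197,-69,24],"angular":[0,0,25]},{"grip":0.6,"offset":[232,-81,36],"angular":[0,0,29]},{"grip":0.6,"offset":[259,-91,46],"angular":[0,0,32]},{"grip":0.6,"offset":[275,-96,54],"angular":[0,0,32]},{"grip":0.6,"offset":[281,-98,57],"angular":[0,0,32]}]' && python3 -m crank '[{"grip":0.6,"offset":[0,0,15],"angular":[0,0,0]},{"grip":0.6,"offset":[0,0,40],"angular":[0,0,0]},{"grip":0.6,"offset":[0,0,55],"angular":[0,0,0]},{"grip":0.6,"offset":[0,0,55],"angular":[0,0,0]}]' && python3 -c "
from h import *
st(); to(.5185,.275,.004,-40)"
```

```text
t: 28.75
tcp_pos: [0.515, 0.276, 0.0955]
tool_rot: [0.906, 0.424, -0.002, -0.0]
force: [-0.3, -1.0, -0.9]
finger_gap: 0.403
t: 29.15
tcp_pos: [0.5151, 0.2735, 0.0401]
tool_rot: [0.907, 0.422, -0.003, -0.0]
force: [0.3, -1.1, 0.9]
finger_gap: 0.401
t 29.1 tcp [0.5151 0.2735 0.0401] yaw -40.1 F [ 0.3 -1.1  0.9] gap 0.401 q [ 0.3   0.75  1.67 -0.    0.73  1.  ]
to [0.518 0.275 0.004] off [ 3.5  1.7 36.1] ang [-0.1  0.3 -0.1] rows>= 0.7
```

```bash
python3 -m crank '[{"grip":0.6,"offset":[3,2,10],"angular":[0,0,0]},{"grip":0.6,"offset":[3,2,24],"angular":[0,0,0]},{"grip":0.6,"offset":[3,2,34],"angular":[0,0,0]},{"grip":0.6,"offset":[3,2,37],"angular":[0,0,0]},{"grip":0.8,"offset":[3,2,37],"angular":[0,0,0]},{"grip":1,"offset":[3,2,37],"angular":[0,0,0]},{"grip":1,"offset":[3,2,37],"angular":[0,0,0]},{"grip":1,"offset":[3,2,37],"angular":[0,0,0]}]' 60 && python3 -c "
from h import *
st(); to(.5185,.275,.16);to(.562,-.017,.16,-8);to(.562,-.017,.095,-8)"
```

```text
t: 29.95
tcp_pos: [0.5202, 0.2762, 0.0057]
tool_rot: [0.907, 0.422, 0.0, 0.0]
force: [-0.2, 0.1, -0.7]
finger_gap: 0.215
t 29.9 tcp [0.5202 0.2762 0.0057] yaw -40.1 F [-0.2  0.1 -0.7] gap 0.215 q [ 0.3   0.81  1.67 -0.    0.67  1.  ]
to [0.518 0.275 0.16 ] off [  -1.8   -0.5 -154.3] ang [ 0. -0.  0.] rows>= 3.1
to [ 0.562 -0.017  0.16 ] off [-197.4  220.7 -154.3] ang [  0.   -0.  -32.1] rows>= 6.7
to [ 0.562 -0.017  0.095] off [-197.4  220.7  -89.3] ang [  0.   -0.  -32.1] rows>= 6.2
```

```bash
python3 -m crank '[{"grip":1,"offset":[0,0,-15],"angular":[0,0,0]},{"grip":1,"offset":[0,0,-45],"angular":[0,0,0]},{"grip":1,"offset":[-2,2,-80],"angular":[0,0,-2]},{"grip":1,"offset":[-10,11,-114],"angular":[0,0,-5]},{"grip":1,"offset":[-27,30,-138],"angular":[0,0,-8]},{"grip":1,"offset":[-49,55,-152],"angular":[0,0,-12]},{"grip":1,"offset":[-74,83,-154],"angular":[0,0,-16]},{"grip":1,"offset":[-101,113,-154],"angular":[0,0,-20]},{"grip":1,"offset":[-128,143,-154],"angular":[0,0,-24]},{"grip":1,"offset":[-154,172,-154],"angular":[0,0,-28]}]' 60; python3 -c "
from h import *
st();to(.562,-.017,.16,-8);to(.562,-.017,.082,-8)"
```

```text
t: 30.95
tcp_pos: [0.5526, 0.0459, 0.1608]
tool_rot: [0.777, 0.63, 0.001, 0.001]
force: [1.4, -0.7, -0.2]
finger_gap: 0.214
t 30.9 tcp [0.5526 0.0459 0.1608] yaw -11.9 F [ 1.4 -0.7 -0.2] gap 0.214 q [-0.12  0.53  1.68 -0.    0.93  0.09]
to [ 0.562 -0.017  0.16 ] off [-59.6  22.2   0.9] ang [ 0.1 -0.  -3.9] rows>= 1.3
to [ 0.562 -0.017  0.082] off [-59.6  22.   78.9] ang [ 0.1 -0.  -3.9] rows>= 2.0
```

```bash
python3 -m crank '[{"grip":1,"offset":[-24,9,0],"angular":[0,0,-2]},{"grip":1,"offset":[-45,17,0],"angular":[0,0,-4]},{"grip":1,"offset":[-56,21,3],"angular":[0,0,-4]},{"grip":1,"offset":[-60,22,14],"angular":[0,0,-4]},{"grip":1,"offset":[-60,22,36],"angular":[0,0,-4]},{"grip":1,"offset":[-60,22,58],"angular":[0,0,-4]},{"grip":1,"offset":[-60,22,72],"angular":[0,0,-4]},{"grip":1,"offset":[-60,22,78],"angular":[0,0,-4]},{"grip":1,"offset":[-60,22,78],"angular":[0,0,-4]}]' 60; python3 -c "
from h import *
st()"; python3 -m crank '[{"grip":0.9,"offset":[0,0,0],"angular":[0,0,0]},{"grip":0.68,"offset":[0,0,0],"angular":[0,0,0]},{"grip":0.68,"offset":[0,0,0],"angular":[0,0,0]},{"grip":0.68,"offset":[0,0,0],"angular":[0,0,0]},{"grip":0.68,"offset":[0,0,-12],"angular":[0,0,0]},{"grip":0.68,"offset":[0,0,-35],"angular":[0,0,0]},{"grip":0.68,"offset":[0,0,-65],"angular":[0,0,0]},{"grip":0.68,"offset":[0,0,-76],"angular":[0,0,0]}]' 60 && python3 -c "
from h import *
st(); to(.4835,.3335,.10,68)
for c in ('top','side'): s=snap(c,c+'15')
b=cv2.imread('pics/side15.png'); cv2.imwrite('pics/p15.png',cv2.resize(b[110:230,190:350],(800,600),interpolation=cv2.INTER_CUBIC))"; python3 det.py side15 top15
```

```text
t: 31.85
tcp_pos: [0.5604, -0.0147, 0.0802]
tool_rot: [0.755, 0.656, -0.001, -0.001]
force: [0.5, 0.4, -0.6]
finger_gap: 0.213
t 31.9 tcp [ 0.5604 -0.0147  0.0802] yaw -8.0 F [ 0.5  0.4 -0.6] gap 0.213 q [-0.23  0.66  1.71  0.    0.77 -0.09]
t: 32.65
tcp_pos: [0.5632, -0.0162, 0.1608]
tool_rot: [0.755, 0.656, 0.002, 0.002]
force: [0.3, -0.1, -0.4]
finger_gap: 0.32
t 32.6 tcp [ 0.5632 -0.0162  0.1608] yaw -8.1 F [ 0.3 -0.1 -0.4] gap 0.32 q [-0.23  0.54  1.66 -0.    0.94 -0.09]
to [0.484 0.334 0.1  ] off [ 335.1 -128.3   59.8] ang [  0.3   0.3 -76.1] rows>= 8.9
side15
  xy [0.5593 0.3322] axis yaw 142.6 len/w mm [23. 47.]
  xy [0.4858 0.3354] axis yaw 158.7 len/w mm [25. 46.]
top15
  xy [0.5634 0.3283] axis yaw 143.4 len/w mm [20. 45.]
  xy [0.4894 0.3311] axis yaw 157.9 len/w mm [21. 45.]
```

View pics/p15.png

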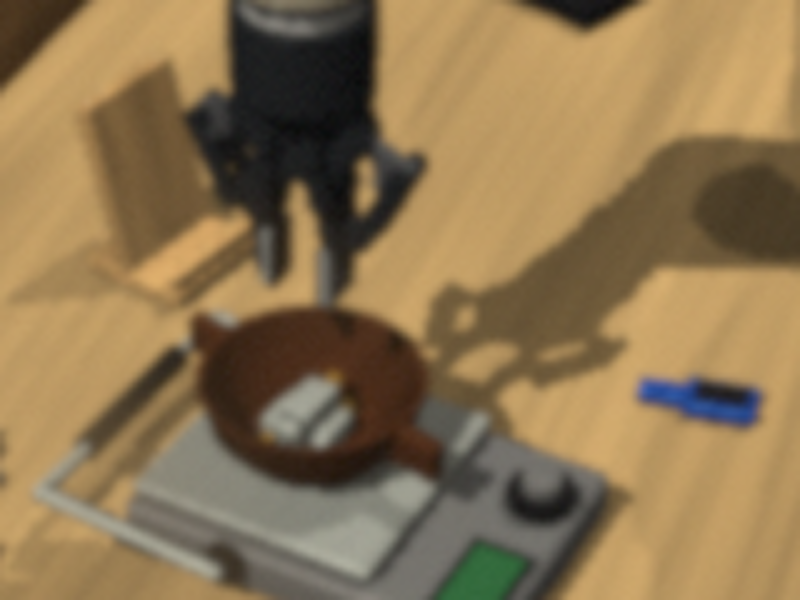

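Third machine rests on top. Next, m2 at (0.4835, 0.3335), axis at 158°, so jaw at 68°.

```bash
python3 -m crank '[{"grip":0.6,"offset":[12,-4,0],"angular":[0,0,-4]},{"grip":0.6,"offset":[45,-17,0],"angular":[0,0,-12]},{"grip":0.6,"offset":[88,-33,0],"angular":[0,0,-20]},{"grip":0.6,"offset":[133,-51,4],"angular":[0,0,-28]},{"grip":0.6,"offset":[180,-69,12],"angular":[0,0,-36]},{"grip":0.6,"offset":[226,-87,24],"angular":[0,0,-44]},{"grip":0.6,"offset":[269,-103,36],"angular":[0,0,-52]},{"grip":0.6,"offset":[304,-116,46],"angular":[0,0,-60]},{"grip":0.6,"offset":[327,-125,54],"angular":[0,0,-68]},{"grip":0.6,"offset":[335,-128,60],"angular":[0,0,-76]}]' && python3 -m crank '[{"grip":0.6,"offset":[0,0,12],"angular":[0,0,0]},{"grip":0.6,"offset":[0,0,35],"angular":[0,0,0]},{"grip":0.6,"offset":[0,0,55],"angular":[0,0,0]},{"grip":0.6,"offset":[0,0,55],"angular":[0,0,0]}]' && python3 -c "
from h import *
st(); to(.4835,.3335,.004,68)"
```

```text
t: 33.75
tcp_pos: [0.4794, 0.336, 0.0952]
tool_rot: [0.187, 0.982, -0.001, -0.001]
force: [-0.2, 0.1, -0.4]
finger_gap: 0.402
t: 34.15
tcp_pos: [0.4792, 0.3317, 0.0388]
tool_rot: [0.193, 0.981, -0.002, -0.003]
force: [-0.1, -0.5, -0.0]
finger_gap: 0.396
t 34.1 tcp [0.4792 0.3317 0.0388] yaw 67.7 F [-0.1 -0.5 -0. ] gap 0.396 q [ 0.41  0.75  1.67 -0.    0.73 -0.77]
to [0.484 0.334 0.004] off [-3.5  3.5 34.7] ang [-0.3 -0.3 -0.3] rows>= 0.7
```

```bash
python3 -m crank '[{"grip":0.6,"offset":[-3,3,10],"angular":[0,0,0]},{"grip":0.6,"offset":[-3,3,24],"angular":[0,0,0]},{"grip":0.6,"offset":[-3,3,34],"angular":[0,0,0]},{"grip":0.6,"offset":[-3,3,36],"angular":[0,0,0]},{"grip":0.8,"offset":[-3,3,36],"angular":[0,0,0]},{"grip":1,"offset":[-3,3,36],"angular":[0,0,0]},{"grip":1,"offset":[-3,3,36],"angular":[0,0,0]},{"grip":1,"offset":[-3,3,36],"angular":[0,0,0]}]' 60 && python3 -c "
from h import *
st(); to(.54,-.013,.16,-8);to(.54,-.013,.09,-8)"
```

```text
t: 34.95
tcp_pos: [0.4858, 0.3357, 0.0067]
tool_rot: [0.191, 0.982, 0.0, 0.0]
force: [-0.3, -0.9, -0.9]
finger_gap: 0.212
t 35.0 tcp [0.4858 0.3357 0.0067] yaw 67.9 F [-0.3 -0.9 -0.9] gap 0.212 q [ 0.42  0.81  1.66  0.    0.67 -0.77]
to [ 0.54  -0.013  0.16 ] off [-181.3 -302.7 -153.3] ang [ 0.1  0.  75.9] rows>= 8.8
to [ 0.54  -0.013  0.09 ] off [-181.2 -302.8  -83.3] ang [ 0.1  0.  75.9] rows>= 8.8
```

```bash
python3 -m crank '[{"grip":1,"offset":[0,0,-15],"angular":[0,0,2]},{"grip":1,"offset":[0,0,-45],"angular":[0,0,6]},{"grip":1,"offset":[-2,-4,-80],"angular":[0,0,12]},{"grip":1,"offset":[-11,-19,-114],"angular":[0,0,20]},{"grip":1,"offset":[-28,-47,-138],"angular":[0,0,28]},{"grip":1,"offset":[-50,-84,-152],"angular":[0,0,36]},{"grip":1,"offset":[-74,-124,-153],"angular":[0,0,44]},{"grip":1,"offset":[-98,-164,-153],"angular":[0,0,52]},{"grip":1,"offset":[-122,-204,-153],"angular":[0,0,60]},{"grip":1,"offset":[-144,-240,-153],"angular":[0,0,68]}]' 60; python3 -c "
from h import *
st();to(.540,-.013,.16,-8);to(.540,-.013,.092,-8)"
```

```text
t: 35.95
tcp_pos: [0.529, 0.0569, 0.1598]
tool_rot: [0.71, 0.705, 0.0, 0.0]
force: [0.4, 0.2, -1.2]
finger_gap: 0.212
t 36.0 tcp [0.529  0.0569 0.1598] yaw -0.4 F [ 0.4  0.2 -1.2] gap 0.212 q [-0.1   0.5   1.74 -0.    0.9  -0.1 ]
to [ 0.54  -0.013  0.16 ] off [-69.8  11.5  -0.1] ang [0.1 0.  7.6] rows>= 1.4
to [ 0.54  -0.013  0.092] off [-69.8  11.5  67.9] ang [0.1 0.  7.6] rows>= 2.0
```

```bash
python3 -m crank '[{"grip":1,"offset":[-25,4,0],"angular":[0,0,3]},{"grip":1,"offset":[-50,8,0],"angular":[0,0,6]},{"grip":1,"offset":[-65,11,3],"angular":[0,0,7.6]},{"grip":1,"offset":[-70,11,14],"angular":[0,0,7.6]},{"grip":1,"offset":[-70,11,34],"angular":[0,0,7.6]},{"grip":1,"offset":[-70,11,54],"angular":[0,0,7.6]},{"grip":1,"offset":[-70,11,65],"angular":[0,0,7.6]},{"grip":1,"offset":[-70,11,68],"angular":[0,0,7.6]},{"grip":1,"offset":[-70,11,68],"angular":[0,0,7.6]}]' 60; python3 -c "
from h import *
st()
b=snap('side','side16')['pixels'][:,:,::-1]; cv2.imwrite('pics/p16.png',cv2.resize(b[110:230,190:350],(800,600),interpolation=cv2.INTER_CUBIC))"
```

```text
t: 36.85
tcp_pos: [0.5395, -0.0104, 0.0908]
tool_rot: [0.752, 0.659, -0.0, -0.001]
force: [0.6, 0.7, -0.1]
finger_gap: 0.214
t 36.9 tcp [ 0.5395 -0.0104  0.0908] yaw -7.6 F [ 0.6  0.7 -0.1] gap 0.214 q [-0.23  0.62  1.76  0.    0.75 -0.09]
```

View pics/p16.png

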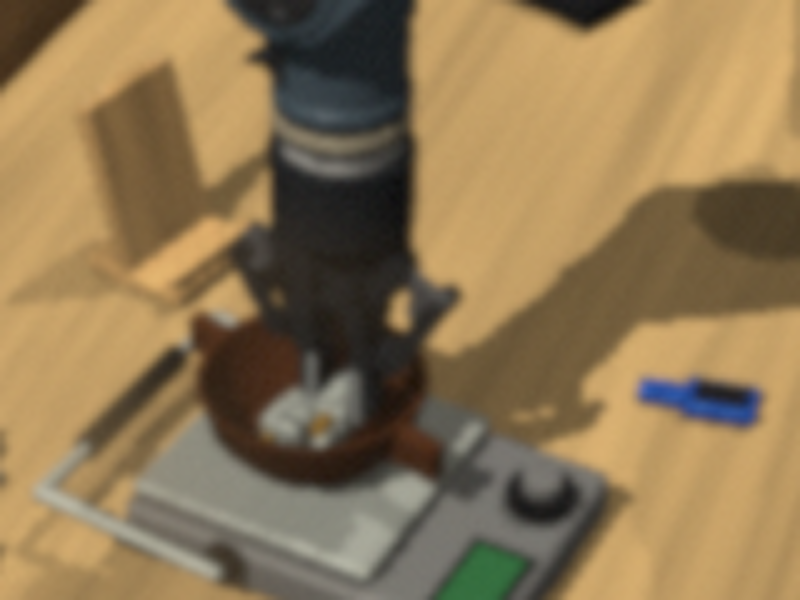

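```bash
python3 -m crank '[{"grip":0.9,"offset":[0,0,0],"angular":[0,0,0]},{"grip":0.7,"offset":[0,0,0],"angular":[0,0,0]},{"grip":0.7,"offset":[0,0,0],"angular":[0,0,0]},{"grip":0.7,"offset":[0,0,0],"angular":[0,0,0]},{"grip":0.7,"offset":[0,0,-12],"angular":[0,0,0]},{"grip":0.7,"offset":[0,0,-35],"angular":[0,0,0]},{"grip":0.7,"offset":[0,0,-60],"angular":[0,0,0]},{"grip":0.7,"offset":[0,0,-70],"angular":[0,0,0]}]' 60 && python3 -c "
from h import *
st(); to(.5575,.3315,.10,54)
for c in ('top','side'): s=snap(c,c+'17')
b=cv2.imread('pics/side17.png'); cv2.imwrite('pics/p17.png',cv2.resize(b[110:230,190:350],(800,600),interpolation=cv2.INTER_CUBIC))"; python3 det.py side17 top17
```

```text
t: 37.7
tcp_pos: [0.5413, -0.0114, 0.1642]
tool_rot: [0.753, 0.658, 0.001, 0.002]
force: [0.8, -0.8, -0.9]
finger_gap: 0.3
t 37.7 tcp [ 0.5413 -0.0114  0.1642] yaw -7.7 F [ 0.8 -0.8 -0.9] gap 0.3 q [-0.23  0.51  1.71  0.    0.92 -0.09]
to [0.558 0.332 0.1  ] off [342.  -29.9  63.9] ang [  0.2   0.2 -61.7] rows>= 7.2
side17
  xy [0.5593 0.3322] axis yaw 142.1 len/w mm [22. 47.]
top17
  xy [0.5635 0.3282] axis yaw 143.4 len/w mm [19. 45.]
```

View pics/p17.png

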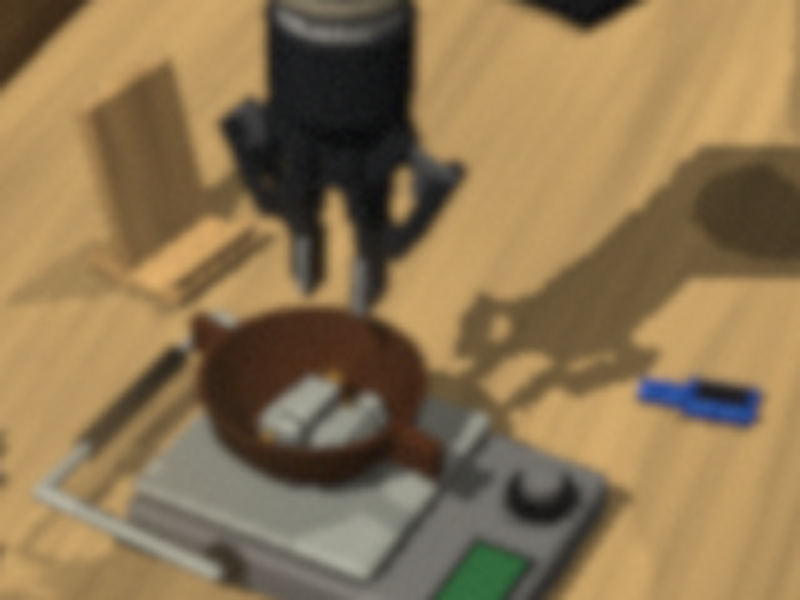

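Four machines in the bowl. Last, m0 at (0.5578, 0.3315), jaw at 53.5°.

```bash
python3 -m crank '[{"grip":0.6,"offset":[12,-1,0],"angular":[0,0,-4]},{"grip":0.6,"offset":[45,-4,0],"angular":[0,0,-11]},{"grip":0.6,"offset":[88,-8,0],"angular":[0,0,-18]},{"grip":0.6,"offset":[133,-12,4],"angular":[0,0,-25]},{"grip":0.6,"offset":[180,-16,12],"angular":[0,0,-32]},{"grip":0.6,"offset":[226,-20,24],"angular":[0,0,-39]},{"grip":0.6,"offset":[270,-24,36],"angular":[0,0,-46]},{"grip":0.6,"offset":[307,-27,46],"angular":[0,0,-53]},{"grip":0.6,"offset":[332,-29,56],"angular":[0,0,-59]},{"grip":0.6,"offset":[342,-30,64],"angular":[0,0,-61.5]}]' && python3 -m crank '[{"grip":0.6,"offset":[0,0,12],"angular":[0,0,0]},{"grip":0.6,"offset":[0,0,35],"angular":[0,0,0]},{"grip":0.6,"offset":[0,0,55],"angular":[0,0,0]},{"grip":0.6,"offset":[0,0,55],"angular":[0,0,0]}]' && python3 -c "
from h import *
st(); to(.5578,.3315,.004,53.5)"
```

```text
t: 38.8
tcp_pos: [0.5544, 0.3341, 0.0952]
tool_rot: [0.308, 0.951, -0.001, -0.001]
force: [0.1, -1.7, 0.4]
finger_gap: 0.401
t: 39.2
tcp_pos: [0.5531, 0.3289, 0.0388]
tool_rot: [0.312, 0.95, -0.003, -0.003]
force: [-0.4, -0.1, -0.1]
finger_gap: 0.397
t 39.2 tcp [0.5531 0.3289 0.0388] yaw 53.7 F [-0.4 -0.1 -0.1] gap 0.397 q [ 0.36  0.8   1.5  -0.    0.84 -0.57]
to [0.558 0.332 0.004] off [-2.4  5.2 34.8] ang [-0.4 -0.2  0.2] rows>= 0.7
```

```bash
python3 -m crank '[{"grip":0.6,"offset":[-2,3,10],"angular":[0,0,0]},{"grip":0.6,"offset":[-2,4,24],"angular":[0,0,0]},{"grip":0.6,"offset":[-2,4,34],"angular":[0,0,0]},{"grip":0.6,"offset":[-2,4,37],"angular":[0,0,0]},{"grip":0.8,"offset":[-2,4,37],"angular":[0,0,0]},{"grip":1,"offset":[-2,4,37],"angular":[0,0,0]},{"grip":1,"offset":[-2,4,37],"angular":[0,0,0]},{"grip":1,"offset":[-2,4,37],"angular":[0,0,0]}]' 60 && python3 -c "
from h import *
st(); to(.575,-.018,.17,-8);to(.575,-.018,.1,-8)"
```

```text
t: 40.0
tcp_pos: [0.5598, 0.3342, 0.0058]
tool_rot: [0.31, 0.951, 0.0, 0.0]
force: [-0.1, -1.1, 0.6]
finger_gap: 0.212
t 40.0 tcp [0.5598 0.3342 0.0058] yaw 53.9 F [-0.1 -1.1  0.6] gap 0.212 q [ 0.37  0.86  1.5  -0.    0.79 -0.57]
to [ 0.575 -0.018  0.17 ] off [-220.1 -275.3 -164.3] ang [ 0.1  0.  61.9] rows>= 7.8
to [ 0.575 -0.018  0.1  ] off [-220.  -275.4  -94.3] ang [ 0.1  0.  61.9] rows>= 7.3
```

```bash
python3 -m crank '[{"grip":1,"offset":[0,0,-15],"angular":[0,0,2]},{"grip":1,"offset":[0,0,-45],"angular":[0,0,6]},{"grip":1,"offset":[-3,-4,-80],"angular":[0,0,11]},{"grip":1,"offset":[-13,-17,-114],"angular":[0,0,17]},{"grip":1,"offset":[-34,-42,-142],"angular":[0,0,24]},{"grip":1,"offset":[-61,-76,-160],"angular":[0,0,31]},{"grip":1,"offset":[-91,-113,-164],"angular":[0,0,38]},{"grip":1,"offset":[-120,-150,-164],"angular":[0,0,45]},{"grip":1,"offset":[-149,-186,-164],"angular":[0,0,51]},{"grip":1,"offset":[-175,-219,-164],"angular":[0,0,56]}]' 60; python3 -c "
from h import *
st();to(.579,-.018,.17,-8);to(.579,-.018,.097,-8)"
```

```text
t: 41.0
tcp_pos: [0.5717, 0.0518, 0.17]
tool_rot: [0.722, 0.692, 0.0, 0.001]
force: [0.6, 0.2, -1.4]
finger_gap: 0.213
t 41.0 tcp [0.5717 0.0518 0.17  ] yaw -2.4 F [ 0.6  0.2 -1.4] gap 0.213 q [-0.1   0.54  1.62 -0.    0.98 -0.06]
to [ 0.579 -0.018  0.17 ] off [-69.4  10.2  -0. ] ang [0.1 0.  5.6] rows>= 1.4
to [ 0.579 -0.018  0.097] off [-69.4  10.2  73. ] ang [0.1 0.  5.6] rows>= 2.0
```

```bash
python3 -m crank '[{"grip":1,"offset":[-25,4,0],"angular":[0,0,3]},{"grip":1,"offset":[-50,8,0],"angular":[0,0,5]},{"grip":1,"offset":[-65,10,3],"angular":[0,0,5.6]},{"grip":1,"offset":[-69,10,14],"angular":[0,0,5.6]},{"grip":1,"offset":[-69,10,36],"angular":[0,0,5.6]},{"grip":1,"offset":[-69,10,58],"angular":[0,0,5.6]},{"grip":1,"offset":[-69,10,70],"angular":[0,0,5.6]},{"grip":1,"offset":[-69,10,73],"angular":[0,0,5.6]},{"grip":1,"offset":[-69,10,73],"angular":[0,0,5.6]}]' 60; python3 -c "
from h import *
st()"; python3 -m crank '[{"grip":0.9,"offset":[0,0,0],"angular":[0,0,0]},{"grip":0.7,"offset":[0,0,0],"angular":[0,0,0]},{"grip":0.7,"offset":[0,0,0],"angular":[0,0,0]},{"grip":0.7,"offset":[0,0,0],"angular":[0,0,0]},{"grip":0.7,"offset":[0,0,-12],"angular":[0,0,0]},{"grip":0.7,"offset":[0,0,-35],"angular":[0,0,0]},{"grip":0.7,"offset":[0,0,-65],"angular":[0,0,0]},{"grip":0.7,"offset":[0,0,-90],"angular":[0,0,0]}]' 60 && python3 -c "
from h import *
st()
for c in ('top','side'): s=snap(c,c+'18')
b=cv2.imread('pics/side18.png'); cv2.imwrite('pics/p18.png',cv2.resize(b[110:230,190:350],(800,600),interpolation=cv2.INTER_CUBIC))"
```

```text
t: 41.9
tcp_pos: [0.5788, -0.0147, 0.0958]
tool_rot: [0.753, 0.658, -0.0, -0.0]
force: [-0.0, 0.1, -0.9]
finger_gap: 0.213
t 41.9 tcp [ 0.5788 -0.0147  0.0958] yaw -7.7 F [-0.   0.1 -0.9] gap 0.213 q [-0.22  0.65  1.66  0.    0.83 -0.08]
t: 42.7
tcp_pos: [0.5794, -0.0155, 0.1886]
tool_rot: [0.753, 0.658, 0.0, 0.001]
force: [0.4, -0.1, -0.4]
finger_gap: 0.297
t 42.7 tcp [ 0.5794 -0.0155  0.1886] yaw -7.8 F [ 0.4 -0.1 -0.4] gap 0.297 q [-0.22  0.52  1.59 -0.    1.03 -0.08]
```

View pics/p18.png

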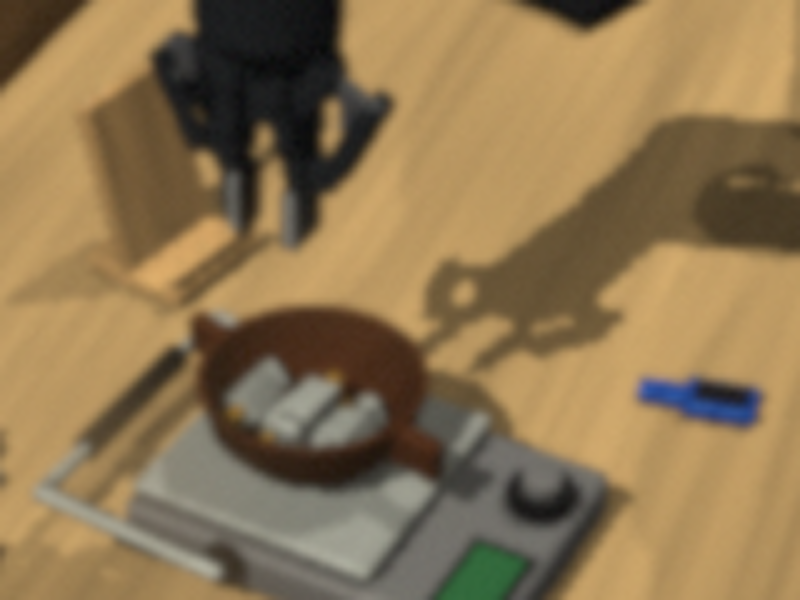

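All five are in the bowl. I'll clear the arm for a final look.

```bash
python3 -m crank '[{"grip":0.7,"offset":[10,0,-15],"angular":[0,0,0]},{"grip":0.7,"offset":[40,0,-25],"angular":[0,0,0]},{"grip":0.7,"offset":[75,-20,-30],"angular":[0,0,0]},{"grip":0.7,"offset":[115,-45,-30],"angular":[0,0,0]},{"grip":0.7,"offset":[155,-70,-30],"angular":[0,0,0]},{"grip":0.7,"offset":[195,-90,-30],"angular":[0,0,0]},{"grip":0.7,"offset":[230,-105,-30],"angular":[0,0,0]},{"grip":0.7,"offset":[250,-110,-30],"angular":[0,0,0]},{"grip":0.7,"offset":[250,-110,-30],"angular":[0,0,0]},{"grip":0.7,"offset":[250,-110,-30],"angular":[0,0,0]}]' && python3 - <<'E'
from h import *
st()
for c in ('top','side'): snap(c,c+'19')
a,b=cv2.imread('pics/top19.png'),cv2.imread('pics/side19.png')
cv2.imwrite('pics/p19.png',np.hstack([cv2.resize(a[90:290,110:350],(400,333),interpolation=cv2.INTER_CUBIC),cv2.resize(b[90:350,130:370],(400,433))[:333]]))
E
python3 ovb.py .558 -.015 -19 .052 top19 side19 o19
```

```text
t: 43.8
tcp_pos: [0.5034, 0.2471, 0.2161]
tool_rot: [0.753, 0.658, -0.0, 0.0]
force: [-0.0, 0.1, 0.0]
finger_gap: 0.301
t 43.8 tcp [0.5034 0.2471 0.2161] yaw -7.7 F [-0.   0.1  0. ] gap 0.301 q [ 0.26  0.46  1.61 -0.    1.07  0.39]
```

View pics/p19.png

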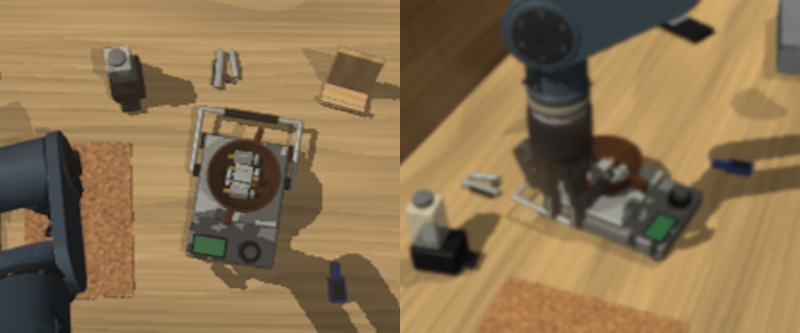

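View pics/o19.png

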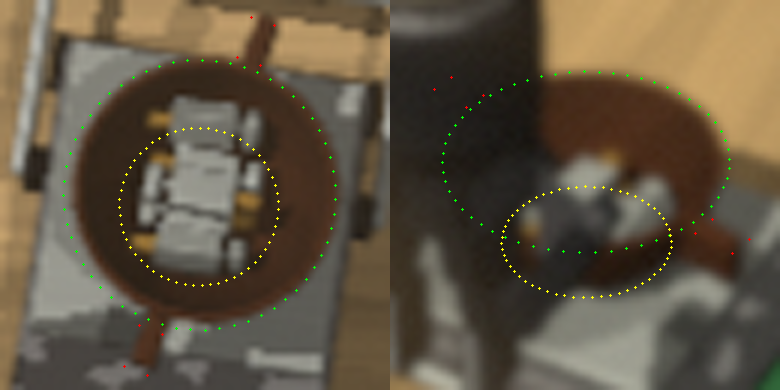

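Final top view: the bowl is within about 3 mm of the pan centre with all the machines inside it. The handle is home, and the capo, tuner clip, cradle and dispenser are in their original places. Handing in.

```bash
python3 -c "
from h import *
print(manip.sign_off()); st()"
```

```text
the job is handed in; nothing more can be done
None
the job is handed in; nothing more can be done
```

The job is done and handed in at about 44 s of robot time. I folded the handle home, stood the empty bowl on the pan and released it, pressed tare, then put all five tuning machines from the mat into the bowl.

- **Handle:** I pushed it back and then pressed the sleeve down from above. It touched at z = 0.044 m, which is where the sleeve's top should be when home. It was still home in the last top view.
- **Tare button:** the force rose to about 4.4 N, the full-travel spring force, and then climbed hard to 38 N at the stop. I read this as fully in, but the button's travel itself can't be read. The contact height was about 0.055 m, higher than the 0.043–0.046 m I had assumed for the button top.
- **Bowl and machines:** in the last top view the bowl stood upright, about 3 mm from the pan centre, with all five machines inside. One machine was knocked aside during the run, so I located it again before picking it up. Every grasp held.
- **Bystanders:** by eye, the capo, tuner clip, phone cradle and pick dispenser were where they started; I did not measure them again.
- **Last checks:** the force reading was about zero with the arm clear of everything. The side camera put some points 5–10 mm away from the top camera. I relied mainly on the top view, which fitted the given sizes and every grasp. In the last pictures the arm hid part of the bowl (side view) and part of the mat (top view).

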